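# Weigh down the shadow screen's new strip

## Robot

A 6-joint arm with a two-finger parallel gripper is mounted at the origin on the work surface. World frame = base frame: x ahead of the robot, y to its left, z up, the work surface at z = 0. Lengths are in m, angles in rad, forces in N, time in s.
With the tool pointing down it reaches from about 0.3 to 0.775 m from the base axis. Payload 14.6 kg.
Tool frame: the origin (TCP) lies at the very end of the fingers, on their centre line; the grasp point (between the pads) lies 19 mm behind it; y points along the fingers, x is the direction in which the jaws open and shut, and the axes are right-handed (so a half turn about y gives the same grasp; the last joint's range is limited). The gripper opens to 94 mm and grips with 3 to 60 N. Pads are 16 mm wide; open, the fingers measure 119 mm over their backs; the gripper's body (75 mm by 177 mm) begins 78 mm behind the grasp point.
Start: joints at [1.19, 0.3, 1.521, -0, 1.321, -0.067], TCP at [0.17, 0.523, 0.205] pointing down, gripper open.
Joint ranges: [-3.03, 3.03], [-0.79, 2.21], [0.23, 2.52], [-1.04, 4.18], [0, 3.07], [-2.55, 2.55]. Speed limits (rad/s): [2.22, 2.22, 2.57, 3.14, 3.14, 3.14].

## Interface

Orientations are given as [roll, pitch, yaw] about the fixed x, y, z axes, in that order (R = Rz(yaw) Ry(pitch) Rx(roll)).
In Python, from station import get_obs, cams, hand_in gives the robot as it stands. The module is installed in compiled form; this text tells all that it offers.
- The arm moves only by the tool step_arm, never from a script. Its argument "plan" is a list of rows, each an object with "grip": the closure, from -1 (fully open) to 1 (shut), so that 0 is half open; "slide": the shift along the tool's x, y, z in m, a list of three; "spin": the turn about the tool's y in degrees. A call has 1 to 20 rows; each row shifts and turns the commanded pose from where the row before left it, along the tool's axes as they then stand; what a row does not reach is not made up. A row lasts 1/12 s, in which the tool goes at most 41.7 mm and 7.16 degrees, less where a joint would pass 70% of its speed; a pose out of reach is approached as far as the arm can. A call is refused whole if a number of a shift passes 0.0417 or a number of a turn 7.16, either way. A call with a gripper value outside its range is refused whole. The fingers move at their own pace and stop on an object; "force" is the grip in N (left out, the last holds). Time passes only in rows, so rows that do not move let the fingers close. It gives the time, the measured TCP pose, the force and the opening at its end, in the units of the state.
- get_obs(): the state, without advancing time (a new reading comes with each control period).
- cams.camera(name): name is "scene" or "top"; returns the picture (480x640x3 uint8, blue, green, red); there is no depth.
- cams.calibration(name): a dict with "K" (3x3 intrinsics, pixels), "k1" (the pictures are not rectified: a ray, as slopes to the right and down, at radius r is drawn at 1 + k1 r^2 times it, then the intrinsics apply), "T" (4x4, takes a point from camera to world coordinates). Camera axes: x right, y up, looking along -z (the intrinsics and any distortion apply to the point x, -y, -z); pixel columns grow to the right and rows downward; lengths in m; the calibration is good to about 2 mm. A picture is of the moment at which its call begins. calibration takes no time and is no camera call.
- hand_in(): hands the job in, once; it reports no verdict.
The state is a dict: "time_s": time; "qpos": joint angles; "joint_vel": joint speeds; "tau": joint torques, N m; "ee_pos": TCP position; "eef_rot": TCP orientation; "force": force on the tool from outside, world axes, zero at the start; "moment": the same for the moment, N m; "grip_width": finger opening in m.
Only numpy, scipy, OpenCV 4.12 (cv2) and the standard library are available. Lean on these libraries where they do the work, as an engineer would, in place of code of your own. Each camera call takes 0.05 s, during which the arm holds its last target.

## Task

The steel bar weights have slid under the low clear theatre stage: using the figure slide as a rake, never your fingers, fish all of them out in front of the stage. Then take the pressing block and run it flat and centred along the newly stuck retaining strip of the shadow screen in one slow pass, from the red tab end to the other end, with steady pressure that sinks the strip about 4 mm into its foam but never squashes the foam flat. Finally lay every weight lengthwise on the strip, centred across it and not hanging over, with the slide and the block back flat on the grey tool mat, and leave the other things on the table where they are.

Things in the scene. Friction and masses are not known exactly. Their poses are not given: they have to be found in the camera images.
- stage: low clear acrylic toy-theatre stage, fixed, 302 mm wide, 236 deep. Origin on the table under its centre; x points inwards from open front to closed back, y along its width. Floor board 8 mm thick, underside 70 mm above the table; 6 mm walls close sides and back, only the front is open. A black castle flat up to 235 mm above the table stands on the rear 35 mm of the board; rest of its top is bare
- stage_front (a point): middle of the stage's front edge on the table; axes as the stage (x points inwards, under the stage). The opening is 290 mm wide and 70 mm high; the inside is 230 mm deep
- mat: grey felt tool mat, 320 x 170 x 2 mm, fixed; origin under its centre, x along its length
- slide: figure slide, used as rake, 90 g: flat wooden lath 26 mm wide with a crossbar foot at one end and an upright red grip at the other. Origin under the grip's centre, level with the undersides of grip and foot; z up, x along the lath from grip to foot. Grip 22 (x) x 30 (y) x 85 mm tall. Lath underside 24 mm up, top 29 mm up: it passes over a lying weight
- slide_foot (a point): underside centre of the slide's crossbar foot, 250 mm from the grip's centre along the lath. Foot 12 mm thick (along the lath), 70 mm wide, 24 mm tall
- block: pressing block: felt-soled wooden sole 60 x 36 mm and 16 mm high with an upright wooden grip 50 mm long (x), 20 mm wide (y), from 16 to 59 mm above the sole's underside, edges rounded; 140 g. Origin under the sole's centre, x along its length, z up
- frame: wooden frame of a shadow screen with white panel, 320 x 222 mm, lying flat on the table, fixed; origin under its centre, x along its length. Rails 26 mm and panel 24 mm high above the table. The retaining strip sits in a rebate between the panel and the +y rail, its centre line 59 mm to +y of the origin, standing 8 mm proud of the rail
- strip (a joint): how far the retaining strip is sunk into its foam tape, m: 0 free, 0.008 foam squashed flat. It gives evenly along its length, 0.4 mm per newton of total load, and springs back
- strip_mid (a point): centre of the top face of the retaining strip, 34 mm above the table when unloaded. Strip 240 mm long (x), 44 mm wide (y), 8 mm thick, darker wood; x points along it away from the tab end, z up. It moves down with the strip
- strip_tab (a point): middle of the strip's end that carries the red pull tab, top face, 120 mm from the strip's centre
- weight1: steel bar weight 64 (x) x 32 (y) x 15 mm high coated blue, with a bare steel stripe on its top and underside (either may face up), about 0.24 kg; origin at its centre, 7.5 mm above what it lies on. Starts under the stage; may be absent
- weight2: steel bar weight 64 (x) x 32 (y) x 15 mm high coated blue, with a bare steel stripe on its top and underside (either may face up), about 0.24 kg; origin at its centre, 7.5 mm above what it lies on. Starts under the stage; may be absent
- weight3: steel bar weight 64 (x) x 32 (y) x 15 mm high coated blue, with a bare steel stripe on its top and underside (either may face up), about 0.24 kg; origin at its centre, 7.5 mm above what it lies on. Starts under the stage; may be absent
- wire_coil: coil of aluminium wire, 140 mm across, 18 mm high; bystander, origin under its centre, leave where it is
- tape_roll: roll of black tape, 54 mm across, 20 mm high, on the mat; bystander, origin under its centre, leave where it is
- pencil: flat yellow pencil, 170 mm long (origin at mid of its body), lying on the screen panel; bystander, origin under its centre, leave where it is
- scissors: green-handled scissors, 160 mm long; bystander, origin under its centre, leave where it is
- glue: white glue bottle, 52 mm across, 140 mm high; bystander, origin under its centre, leave where it is
- rider: black cut-out rider figure on a 150 mm rod, lying flat; bystander, origin under its centre, leave where it is
- jar: blue cup, 72 mm across, 95 mm high; bystander, origin under its centre, leave where it is
- thread_reel: red reel, 40 mm across, 35 mm high; bystander, origin under its centre, leave where it is
Mind the look-alikes: they are no part of the job. What is shaped like the block but green is not meant.

How it is judged:
By the outcome, as a careful person would: the job done as asked, in the order asked, and still so for the second after the job is handed in, with the robot touching nothing.
Of weight1, weight2, weight3 only 2 to 3 are there at a start; the rules pass over those that are not, and their reading is None.
At some moment in a run one of weight1, weight2, weight3 may be knocked a few centimetres aside while the robot is not near it.
Once in a run the grip may slacken for a moment while it holds something.
It also fails if it takes over 210 s, if anything falls off the work surface, if the arm or the gripper's body presses on something with over 40 N, if the wrist force passes 120 N, or if a joint passes its speed limit or range.

## Working session

There is one attempt and no reset: what is moved stays moved. The work goes in short steps, Python scripts to look and compute and a tool call to move; the robot and the scene stay as the last step left them, time stands still between calls to the robot, and variables do not carry over. Pictures are saved under pics/ and viewed, and the job is handed in when it is done.

Besides the shell and the picture viewer there is one more tool, called after "Emit:" as a command line: name --argument value ..., lists and objects as JSON in quotes. step_arm: Moves the arm, as the interface text tells. Its arguments: {"type":"object","properties":{"plan":{"type":"array","items":{"type":"object","properties":{"grip":{"type":"number"},"slide":{"type":"array","items":{"type":"number"}},"spin":{"type":"number"}}}},"force":{"type":"number"}},"required":["plan"]}

```bash
ls; mkdir -p pics; python3 - <<'E'
from station import get_obs, cams
import cv2
for n in ["scene","top"]:
    im=cams.camera(n); cv2.imwrite(f"pics/{n}0.png",im)
    c=cams.calibration(n); print(n,c)
print(get_obs())
E
```

```text
pics
scene {'K': array([[586.86093583,   0.        , 318.8386406 ],
       [  0.        , 586.86093583, 237.79450108],
       [  0.        ,   0.        ,   1.        ]]), 'k1': -0.029941476916306758, 'T': array([[ 0.85726195, -0.34575538,  0.38151692,  1.03028311],
       [ 0.51451786,  0.54746182, -0.65996737, -0.89500851],
       [ 0.01932133,  0.76206219,  0.64721551,  0.94550496],
       [ 0.        ,  0.        ,  0.        ,  1.        ]])}
top {'K': array([[608.54836683,   0.        , 318.5646753 ],
       [  0.        , 608.54836683, 251.11208144],
       [  0.        ,   0.        ,   1.        ]]), 'k1': -0.19345492772359052, 'T': array([[ 7.23683660e-03,  9.92889847e-01, -1.18816579e-01,
         3.34748701e-01],
       [-9.99973734e-01,  7.23315229e-03, -4.62250689e-04,
         3.10130069e-02],
       [ 4.00454393e-04,  1.18816803e-01,  9.92916113e-01,
         1.50797478e+00],
       [ 0.00000000e+00,  0.00000000e+00,  0.00000000e+00,
         1.00000000e+00]])}
{'time_s': 0.1, 'qpos': array([ 1.19037821e+00,  3.00422537e-01,  1.52152192e+00, -3.44154989e-05,
        1.32071936e+00, -6.66094480e-02]), 'joint_vel': array([-7.63219458e-05, -1.73584959e-03, -2.44809418e-03, -2.64553515e-04,
       -2.20473273e-03, -6.35243887e-04]), 'tau': array([-2.91659535e-04, -5.32643223e+01, -3.53283656e+01,  7.08980835e-02,
        2.34482624e-02, -7.94925973e-05]), 'ee_pos': array([0.16970173, 0.5229089 , 0.204938  ]), 'eef_rot': array([-1.57075829e+00,  1.07100088e-03,  1.25699621e+00]), 'force': array([-0.65484684, -0.58466136, -0.76992002]), 'moment': array([ 0.00284538, -0.02838605, -0.07516771]), 'grip_width': 0.09414189889582988}
```

View pics/scene0.png

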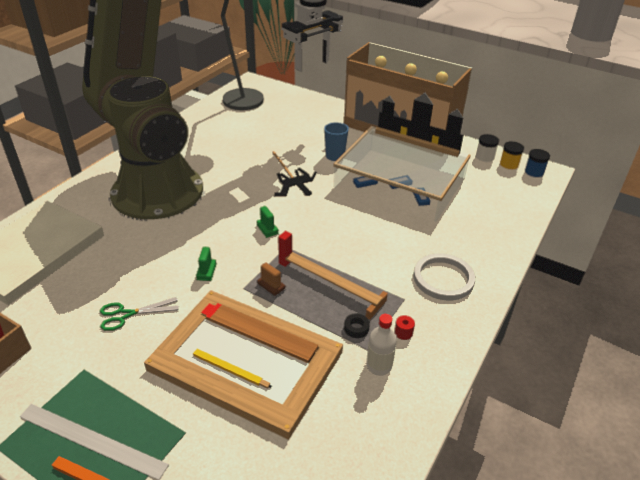

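View pics/top0.png

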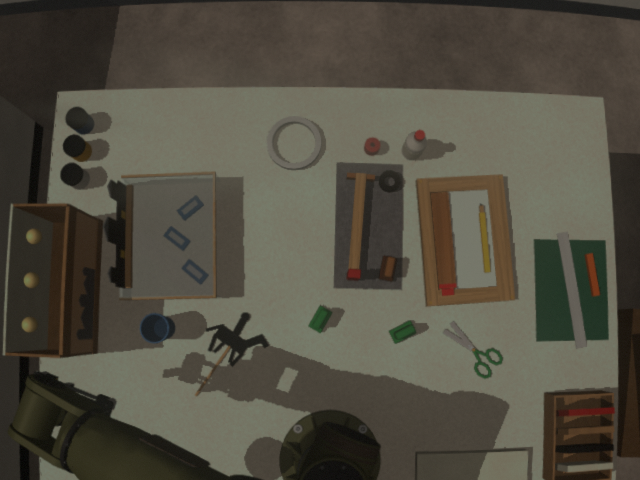

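```bash
cat > h.py <<'E'
import numpy as np, cv2
from station import get_obs, cams
def calib(n):
    c=cams.calibration(n); return c["K"],c["k1"],c["T"]
def ray(n,px):
    K,k1,T=calib(n)
    px=np.atleast_2d(np.asarray(px,float))
    d=np.c_[(px[:,0]-K[0,2])/K[0,0],(px[:,1]-K[1,2])/K[1,1]]
    u=cv2.undistortPoints(px.reshape(-1,1,2),K,np.array([k1,0,0,0,0.]),None,None,None)[:,0] if False else None
    # invert d = u(1+k1 r^2)
    u=d.copy()
    for _ in range(30):
        u=d/(1+k1*(u**2).sum(1,keepdims=True))
    v=np.c_[u[:,0],-u[:,1],-np.ones(len(u))]@T[:3,:3].T
    return T[:3,3],v
def w(n,px,z=0.):
    o,v=ray(n,px); t=(z-o[2])/v[:,2]; return o+v*t[:,None]
def proj(n,P):
    K,k1,T=calib(n); P=np.atleast_2d(P)
    c=(P-T[:3,3])@T[:3,:3]; u=np.c_[c[:,0]/-c[:,2],-c[:,1]/-c[:,2]]
    u=u*(1+k1*(u**2).sum(1,keepdims=True)); return u*[K[0,0],K[1,1]]+[K[0,2],K[1,2]]
def crop(n,x0,y0,x1,y1,f,name,im=None):
    im=cams.camera(n) if im is None else im
    c=cv2.resize(im[y0:y1,x0:x1],None,fx=f,fy=f,interpolation=cv2.INTER_CUBIC)
    c=cv2.convertScaleAbs(c,alpha=1.6); cv2.imwrite("pics/"+name,c); return im
E
python3 - <<'E'
from h import *
im=cv2.imread("pics/top0.png"); s=cv2.imread("pics/scene0.png")
crop("top",320,140,530,320,3.8,"c1.png",im)
crop("top",90,160,270,310,4,"c2.png",im)
crop("scene",130,200,460,440,2.4,"c3.png",s)
E
```

```text
(no output)
```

View pics/c1.png

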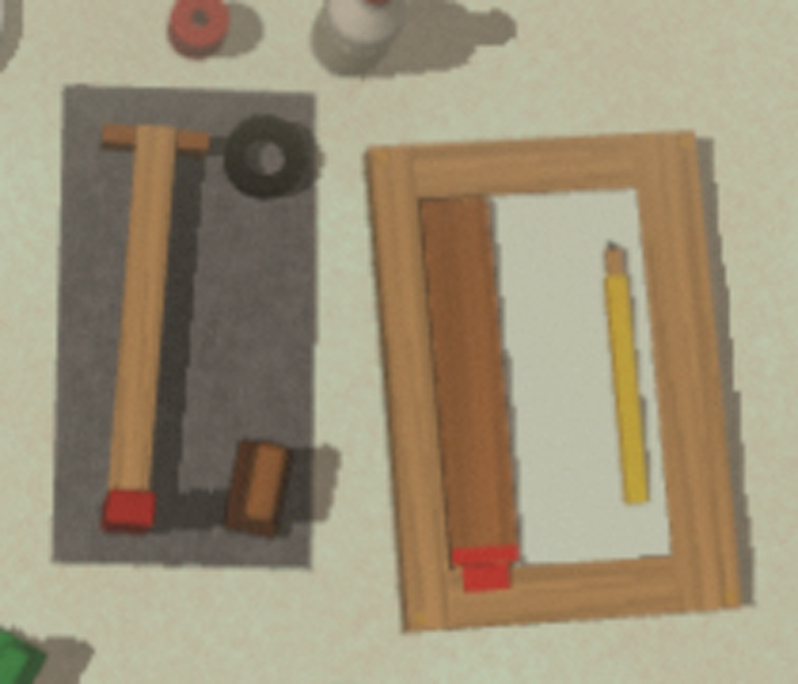

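View pics/c2.png

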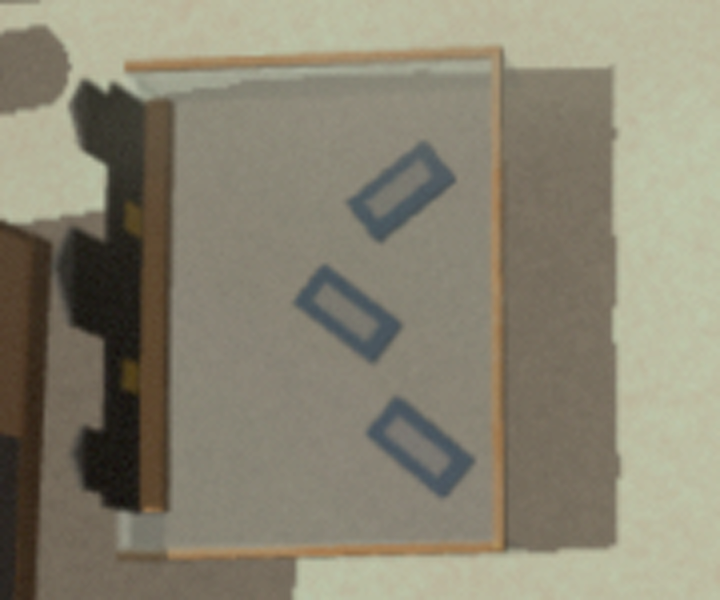

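View pics/c3.png

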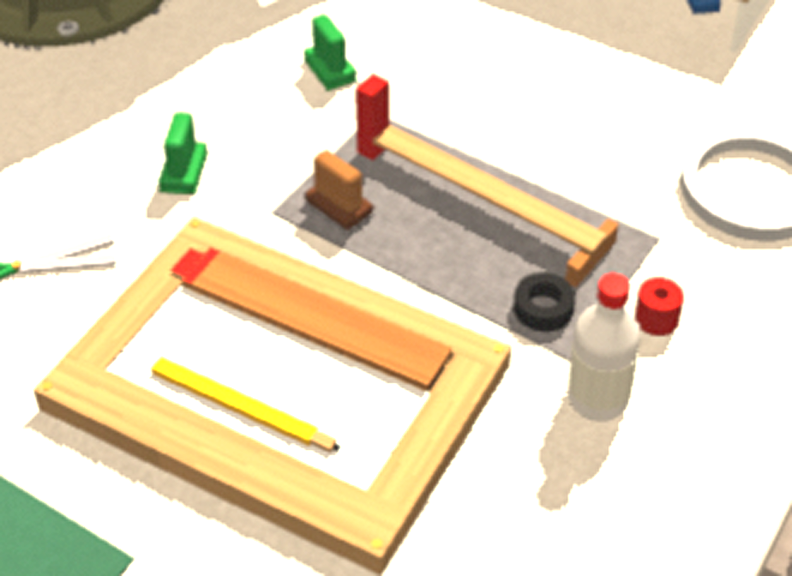

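```bash
cat > m.py <<'E'
from h import *
np.set_printoptions(precision=4,suppress=True)
def c1(p): return np.array(p,float)/3.8+[320,140]
def c2(p): return np.array(p,float)/4+[90,160]
def rect(n,p,z):
    P=w(n,p,z)[:,:2]; r=cv2.minAreaRect(P.astype(np.float32)*1000); return np.round(P.mean(0),4),r
for k,q in {"w1":[(427,141),(456,178),(380,242),(347,200)],"w2":[(324,265),(402,325),(376,363),(294,301)],"w3":[(396,397),(474,461),(445,497),(368,434)]}.items():
    print(k,rect("top",c2(q),.015))
print("stage front corners z.078",w("top",c2([(502,47),(503,549)]),.078))
print("stage back-ish",w("top",c2([(125,66),(120,557)]),.078))
print("mat",w("top",c1([(63,86),(316,94),(311,570),(52,562)]),.002))
print("lath edges at z.029: far",w("top",c1([(137,126),(176,127)]),.029),"near",w("top",c1([(109,489),(150,491)]),.029))
print("foot top z.024",w("top",c1([(101,125),(101,146),(209,133),(209,151)]),.024))
print("grip top .085",w("top",c1([(103,492),(155,492),(103,530),(153,530)]),.085))
print("block sole .016",w("top",c1([(238,438),(290,444),(225,527),(272,535)]),.016))
print("block grip .059",w("top",c1([(254,442),(289,448),(245,517),(272,523)]),.059))
print("frame .026",w("top",c1([(366,148),(693,131),(738,606),(403,632)]),.026))
print("strip .034",w("top",c1([(420,198),(487,196),(517,560),(455,564)]),.034))
print("tape",w("top",c1([(266,157)]),.02))
E
python3 m.py
```

```text
w1 (array([0.6215, 0.3545]), ((621.7662353515625, 354.67718505859375), (34.82461166381836, 62.59892272949219), 39.72539138793945))
w2 (array([0.543 , 0.3859]), ((543.1943359375, 385.8260803222656), (66.46231842041016, 29.36546516418457), 54.267333984375))
w3 (array([0.4595, 0.3375]), ((459.62158203125, 337.7414245605469), (63.901119232177734, 28.82476234436035), 51.97568130493164))
stage front corners z.078 [[0.698  0.2831 0.078 ]
 [0.3944 0.2736 0.078 ]]
stage back-ish [[0.6874 0.5189 0.078 ]
 [0.3861 0.507  0.078 ]]
mat [[ 0.7423 -0.0125  0.002 ]
 [ 0.7389 -0.1829  0.002 ]
 [ 0.4192 -0.1759  0.002 ]
 [ 0.4235 -0.0064  0.002 ]]
lath edges at z.029: far [[ 0.7084 -0.0604  0.029 ]
 [ 0.708  -0.0861  0.029 ]] near [[ 0.4691 -0.0421  0.029 ]
 [ 0.468  -0.0685  0.029 ]]
foot top z.024 [[ 0.7101 -0.037   0.024 ]
 [ 0.6958 -0.037   0.024 ]
 [ 0.7054 -0.1083  0.024 ]
 [ 0.6932 -0.1082  0.024 ]]
grip top .085 [[ 0.4621 -0.0356  0.085 ]
 [ 0.4623 -0.0678  0.085 ]
 [ 0.4386 -0.0357  0.085 ]
 [ 0.4388 -0.0666  0.085 ]]
block sole .016 [[ 0.5041 -0.1268  0.016 ]
 [ 0.5004 -0.1608  0.016 ]
 [ 0.446  -0.1181  0.016 ]
 [ 0.441  -0.1487  0.016 ]]
block grip .059 [[ 0.4967 -0.1324  0.059 ]
 [ 0.4931 -0.1546  0.059 ]
 [ 0.4492 -0.1264  0.059 ]
 [ 0.4455 -0.1435  0.059 ]]
frame .026 [[ 0.6962 -0.2121  0.026 ]
 [ 0.712  -0.4349  0.026 ]
 [ 0.3946 -0.4552  0.026 ]
 [ 0.3781 -0.2321  0.026 ]]
strip .034 [[ 0.6611 -0.246   0.034 ]
 [ 0.6631 -0.2907  0.034 ]
 [ 0.4242 -0.3056  0.034 ]
 [ 0.4215 -0.2649  0.034 ]]
tape [[ 0.6906 -0.1463  0.02  ]]
```

Emit:
step_arm --plan '[{"grip":-1,"slide":[0,0,0],"spin":6.95},{"grip":-1,"slide":[0,0,0],"spin":6.95},{"grip":-1,"slide":[0,0,0],"spin":6.95},{"grip":-1,"slide":[0,0,0],"spin":6.95},{"grip":-1,"slide":[0,0,0],"spin":6.95},{"grip":-1,"slide":[0,0,0],"spin":6.95},{"grip":-1,"slide":[0,0,0],"spin":6.95},{"grip":-1,"slide":[0,0,0],"spin":6.95},{"grip":-1,"slide":[0,0,0],"spin":6.95},{"grip":-1,"slide":[0,0,0],"spin":6.95},{"grip":-1,"slide":[0,0,0],"spin":6.95},{"grip":-1,"slide":[0,0,0],"spin":0}]' --force 40

```text
time_s: 1.1
ee_pos: [0.1697, 0.523, 0.2052]
eef_rot: [-1.571, 0.0, -0.083]
force: [0.5, -0.6, -0.7]
grip_width: 0.0941
```

```bash
cat >> h.py <<'E'
from scipy.spatial.transform import Rotation as Ro
def delta(p,yaw=None):
    o=get_obs(); e=o["eef_rot"]; R=Ro.from_euler("xyz",e).as_matrix()
    print("t",round(o["time_s"],2),"pos",np.round(o["ee_pos"],4),"rot",np.round(e,4),"F",np.round(o["force"],2),"M",np.round(o["moment"],2),"w",round(o["grip_width"],4))
    if p is not None: print("slide",np.round(R.T@(np.array(p)-o["ee_pos"]),4))
    if yaw is not None: print("spin deg",np.round(np.degrees((e[2]-yaw+np.pi)%(2*np.pi)-np.pi),2))
E
python3 -c "
from h import *
delta([.451,-.0525,.16],-.078)"
```

```text
t 1.1 pos [0.1697 0.523  0.2052] rot [-1.5714e+00  2.0000e-04 -8.3300e-02] F [ 0.51 -0.63 -0.68] M [-0.08  0.07  0.07] w 0.0941
slide [ 0.3282  0.0454 -0.5501]
spin deg -0.3
```

Emit:
step_arm --plan '[{"grip":-1,"slide":[0.018,0.0,-0.03],"spin":0},{"grip":-1,"slide":[0.018,0.0,-0.03],"spin":0},{"grip":-1,"slide":[0.018,0.0,-0.03],"spin":0},{"grip":-1,"slide":[0.018,0.0,-0.03],"spin":0},{"grip":-1,"slide":[0.018,0.0,-0.03],"spin":0},{"grip":-1,"slide":[0.018,0.0,-0.03],"spin":0},{"grip":-1,"slide":[0.018,0.0,-0.03],"spin":0},{"grip":-1,"slide":[0.018,0.0,-0.03],"spin":0},{"grip":-1,"slide":[0.018,0.0,-0.03],"spin":0},{"grip":-1,"slide":[0.018,0.0,-0.03],"spin":0},{"grip":-1,"slide":[0.018,0.0,-0.03],"spin":0},{"grip":-1,"slide":[0.018,0.0,-0.03],"spin":0},{"grip":-1,"slide":[0.018,0.0,-0.03],"spin":0},{"grip":-1,"slide":[0.018,0.0,-0.03],"spin":0},{"grip":-1,"slide":[0.018,0.0,-0.03],"spin":0},{"grip":-1,"slide":[0.018,0.0,-0.03],"spin":0},{"grip":-1,"slide":[0.018,0.0,-0.03],"spin":0},{"grip":-1,"slide":[0.018,0.02,-0.03],"spin":0},{"grip":-1,"slide":[0.004,0.02,-0.01],"spin":0},{"grip":-1,"slide":[0,0,0],"spin":0}]'

```text
time_s: 2.77
ee_pos: [0.4532, -0.0523, 0.162]
eef_rot: [-1.57, 0.006, -0.076]
force: [-1.0, -0.1, -1.5]
grip_width: 0.0939
```

```bash
python3 -c "
from h import *
delta([.451,-.0525,.047],-.078)
crop('scene',220,150,440,330,3.6,'c4.png')"
```

```text
t 2.77 pos [ 0.4532 -0.0523  0.162 ] rot [-1.5704  0.0056 -0.076 ] F [-1.04 -0.05 -1.52] M [-0.05  0.12  0.02] w 0.0939
slide [-0.0016  0.115  -0.0004]
spin deg 0.12
```

View pics/c4.png

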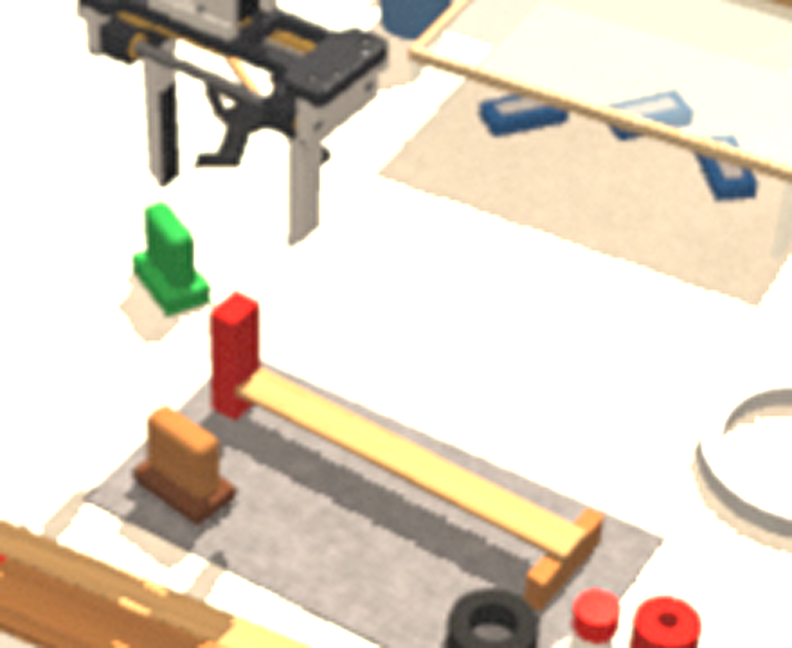

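The crop shows the red-gripped slide with its lath and foot (scene ≈ (285,245)–(380,300)), the brown pressing block at (268,278) and the green look-alike at (267,222). I'm lowering onto the red grip.

Emit:
step_arm --plan '[{"grip":-1,"slide":[0,0.02,0],"spin":0},{"grip":-1,"slide":[0,0.02,0],"spin":0},{"grip":-1,"slide":[0,0.02,0],"spin":0},{"grip":-1,"slide":[-0.001,0.02,0],"spin":0},{"grip":-1,"slide":[0,0.02,0],"spin":0},{"grip":-1,"slide":[0,0.015,0],"spin":0},{"grip":-1,"slide":[0,0,0],"spin":0},{"grip":0,"slide":[0,0,0],"spin":0},{"grip":1,"slide":[0,0,0],"spin":0},{"grip":1,"slide":[0,0,0],"spin":0},{"grip":1,"slide":[0,0,0],"spin":0},{"grip":1,"slide":[0,0,0],"spin":0},{"grip":1,"slide":[0,0,0],"spin":0},{"grip":1,"slide":[0,0,0],"spin":0},{"grip":1,"slide":[0,0,0],"spin":0},{"grip":1,"slide":[0,0,0],"spin":0}]' --force 45

```text
time_s: 4.15
ee_pos: [0.4533, -0.0505, 0.0505]
eef_rot: [-1.571, 0.0, -0.077]
force: [0.4, 1.2, -0.1]
grip_width: 0.0375
```

```bash
python3 -c "
from h import *
delta([.451,-.0525,.047],-.078)"
```

```text
t 4.15 pos [ 0.4533 -0.0505  0.0505] rot [-1.5708  0.     -0.0773] F [ 0.44  1.23 -0.1 ] M [-0.09  0.08 -0.04] w 0.0375
slide [-0.0021  0.0035 -0.0022]
spin deg 0.04
```

Emit:
step_arm --plan '[{"grip":1,"slide":[0,0,0],"spin":0},{"grip":1,"slide":[0,0,0],"spin":0},{"grip":1,"slide":[0,0,0],"spin":0},{"grip":1,"slide":[0,0,0],"spin":0},{"grip":1,"slide":[0,0,0],"spin":0},{"grip":1,"slide":[0,0,0],"spin":0}]'

```text
time_s: 4.65
ee_pos: [0.4533, -0.0505, 0.0504]
eef_rot: [-1.571, -0.0, -0.077]
force: [-0.4, -0.7, -0.2]
grip_width: 0.0216
```

```bash
python3 -c "
from h import *
delta([.451,-.0525,.047],-.078)"
```

```text
t 4.65 pos [ 0.4533 -0.0505  0.0504] rot [-1.5708 -0.     -0.0774] F [-0.41 -0.71 -0.2 ] M [-0.08  0.04 -0.03] w 0.0216
slide [-0.0022  0.0034 -0.0022]
spin deg 0.04
```

Emit:
step_arm --plan '[{"grip":1,"slide":[0,-0.01,0],"spin":0},{"grip":1,"slide":[0,-0.02,0],"spin":0},{"grip":1,"slide":[0,-0.03,0],"spin":0},{"grip":1,"slide":[0,-0.03,0],"spin":0},{"grip":1,"slide":[0,0,0],"spin":-5},{"grip":1,"slide":[0,0,0],"spin":-7},{"grip":1,"slide":[0,0,0],"spin":-7},{"grip":1,"slide":[0,0,0],"spin":-7},{"grip":1,"slide":[0,0,0],"spin":-7},{"grip":1,"slide":[0,0,0],"spin":-7},{"grip":1,"slide":[0,0,0],"spin":-7},{"grip":1,"slide":[0,0,0],"spin":-7},{"grip":1,"slide":[0,0,0],"spin":-7},{"grip":1,"slide":[0,0,0],"spin":-7},{"grip":1,"slide":[0,0,0],"spin":-7},{"grip":1,"slide":[0,0,0],"spin":-7},{"grip":1,"slide":[0,0,0],"spin":-7},{"grip":1,"slide":[0,0,0],"spin":-7},{"grip":1,"slide":[0,0,0],"spin":0},{"grip":1,"slide":[0,0,0],"spin":0}]'

```text
time_s: 6.32
ee_pos: [0.4533, -0.0505, 0.141]
eef_rot: [-1.571, 0.0, 1.594]
force: [0.3, -0.9, -1.1]
grip_width: 0.0219
```

```bash
python3 -c "
from h import *
delta([.628,0.0,.14],1.602)
im=cams.camera('top'); cv2.imwrite('pics/t1.png',im)
im=cams.camera('scene'); cv2.imwrite('pics/s1.png',im)"
```

```text
t 6.32 pos [ 0.4533 -0.0505  0.141 ] rot [-1.5712e+00  1.0000e-04  1.5944e+00] F [ 0.33 -0.85 -1.06] M [-0.1   0.    0.02] w 0.0219
slide [ 0.0463  0.001  -0.1758]
spin deg -0.44
```

View pics/s1.png

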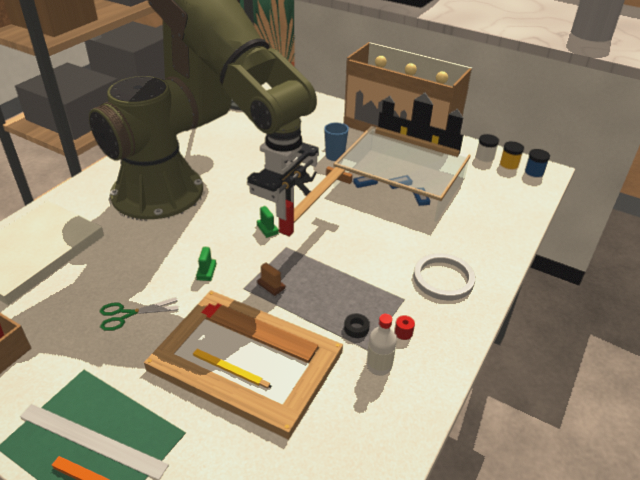

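View pics/t1.png

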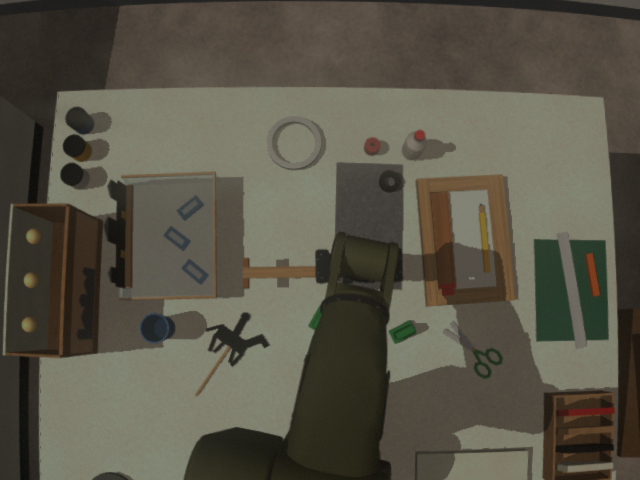

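Emit:
step_arm --plan '[{"grip":1,"slide":[0,0.02,-0.006],"spin":0},{"grip":1,"slide":[0,0.02,-0.006],"spin":0},{"grip":1,"slide":[0,0.02,0],"spin":0},{"grip":1,"slide":[0,0.003,0],"spin":0},{"grip":1,"slide":[0.01,0,0],"spin":0},{"grip":1,"slide":[0.02,0,0],"spin":0},{"grip":1,"slide":[0.02,0,0],"spin":0},{"grip":1,"slide":[0.02,0,0],"spin":0},{"grip":1,"slide":[0.02,0,0],"spin":0},{"grip":1,"slide":[0.02,0,0],"spin":0},{"grip":1,"slide":[0.02,0,0],"spin":0},{"grip":1,"slide":[0.02,0,0],"spin":0},{"grip":1,"slide":[0.02,0,0],"spin":0},{"grip":1,"slide":[0.02,0,0],"spin":0},{"grip":1,"slide":[0.01,0,0],"spin":0},{"grip":1,"slide":[0,0,0],"spin":0},{"grip":1,"slide":[0,0,0],"spin":0}]'

```text
time_s: 7.83
ee_pos: [0.4599, 0.1499, 0.0781]
eef_rot: [-1.572, -0.0, 1.599]
force: [0.3, -0.3, -0.7]
grip_width: 0.022
```

```bash
python3 -c "
from h import *
delta([.466,0.15,.0515],1.594)
crop('top',90,160,330,310,3.3,'t2.png')
crop('scene',240,110,480,290,3.3,'s2.png')"
```

```text
t 7.83 pos [0.4599 0.1499 0.0781] rot [-1.5716e+00 -1.0000e-04  1.5988e+00] F [ 0.28 -0.25 -0.69] M [-0.08 -0.02  0.  ] w 0.022
slide [-0.0001  0.0266 -0.0061]
spin deg 0.27
```

View pics/s2.png

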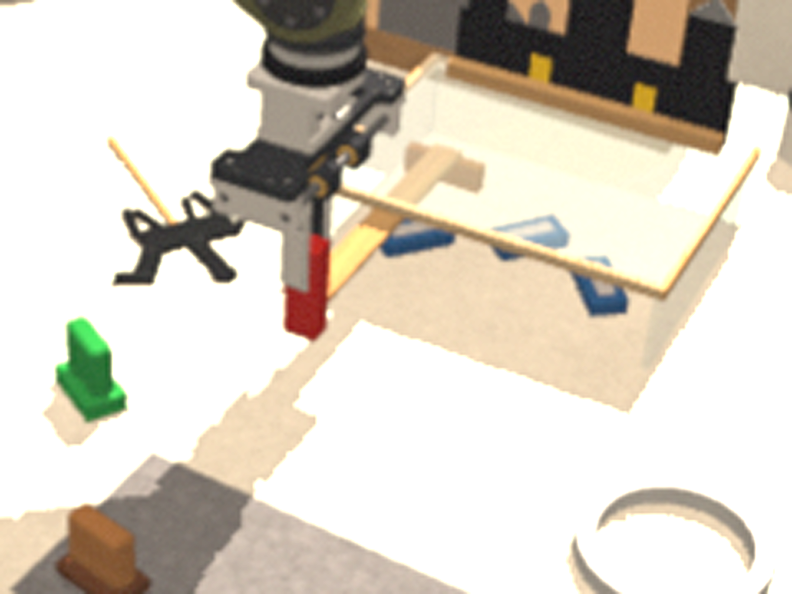

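View pics/t2.png

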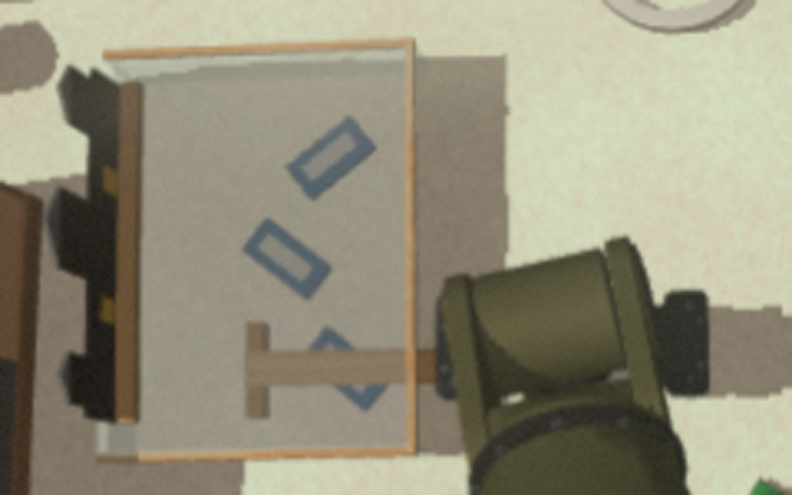

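Emit:
step_arm --plan '[{"grip":1,"slide":[0,0.013,-0.001],"spin":0},{"grip":1,"slide":[0,0.0135,-0.001],"spin":0},{"grip":1,"slide":[0,0,0],"spin":0},{"grip":1,"slide":[-0.008,0,0],"spin":0},{"grip":1,"slide":[-0.01,0,0],"spin":0},{"grip":1,"slide":[-0.01,0,0],"spin":0},{"grip":1,"slide":[-0.01,0,0],"spin":0},{"grip":1,"slide":[-0.01,0,0],"spin":0},{"grip":1,"slide":[-0.01,0,0],"spin":0},{"grip":1,"slide":[-0.01,0,0],"spin":0},{"grip":1,"slide":[-0.01,0,0],"spin":0},{"grip":1,"slide":[-0.01,0,0],"spin":0},{"grip":1,"slide":[-0.01,0,0],"spin":0},{"grip":1,"slide":[-0.01,0,0],"spin":0},{"grip":1,"slide":[-0.01,0,0],"spin":0},{"grip":1,"slide":[-0.01,0,0],"spin":0},{"grip":1,"slide":[-0.01,0,0],"spin":0},{"grip":1,"slide":[-0.01,0,0],"spin":0},{"grip":1,"slide":[-0.008,0,0],"spin":0}]'

```text
time_s: 9.52
ee_pos: [0.4661, -0.0072, 0.0509]
eef_rot: [-1.571, 0.0, 1.598]
force: [-0.1, 0.2, -0.8]
grip_width: 0.0216
```

```bash
python3 -c "
from h import *
delta([.466,0.15,.0515],1.594)
crop('top',90,160,330,310,3.3,'t3.png')"
```

```text
t 9.52 pos [ 0.4661 -0.0072  0.0509] rot [-1.5707  0.      1.598 ] F [-0.13  0.24 -0.8 ] M [ 0.1  -0.02 -0.01] w 0.0216
slide [ 0.1572 -0.0006 -0.0042]
spin deg 0.23
```

View pics/t3.png

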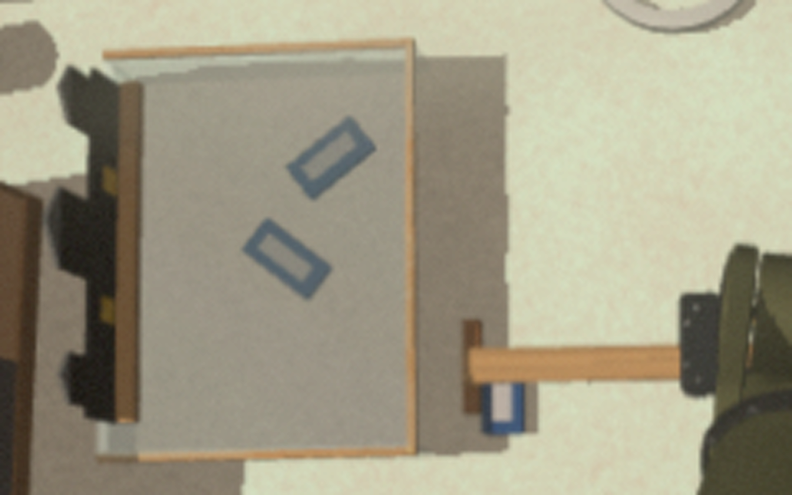

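Emit:
step_arm --plan '[{"grip":1,"slide":[0,-0.013,0],"spin":0},{"grip":1,"slide":[0,-0.014,0],"spin":0},{"grip":1,"slide":[0,0,-0.02],"spin":0},{"grip":1,"slide":[0,0,-0.02],"spin":0},{"grip":1,"slide":[0,0,-0.02],"spin":0},{"grip":1,"slide":[0.01,0,-0.017],"spin":0},{"grip":1,"slide":[0.02,0,0],"spin":0},{"grip":1,"slide":[0.02,0,0],"spin":0},{"grip":1,"slide":[0.02,0,0],"spin":0},{"grip":1,"slide":[0.02,0,0],"spin":0},{"grip":1,"slide":[0.02,0,0],"spin":0},{"grip":1,"slide":[0.02,0,0],"spin":0},{"grip":1,"slide":[0.02,0,0],"spin":0},{"grip":1,"slide":[0.02,0,0],"spin":0},{"grip":1,"slide":[0.02,0,0],"spin":0},{"grip":1,"slide":[0.014,0,0],"spin":0},{"grip":1,"slide":[0,0,0],"spin":0},{"grip":1,"slide":[0,0,0],"spin":0}]'

```text
time_s: 11.07
ee_pos: [0.5374, 0.2001, 0.0778]
eef_rot: [-1.571, 0.0, 1.599]
force: [0.4, -0.6, -1.2]
grip_width: 0.0216
```

```bash
python3 -c "
from h import *
delta([.543,0.197,.0515],1.594)
crop('top',90,160,330,310,3.3,'t4.png')"
```

```text
t 11.07 pos [0.5374 0.2001 0.0778] rot [-1.5706e+00  3.0000e-04  1.5994e+00] F [ 0.39 -0.58 -1.21] M [-0.08 -0.02  0.02] w 0.0216
slide [-0.0032  0.0263 -0.0055]
spin deg 0.31
```

View pics/t4.png

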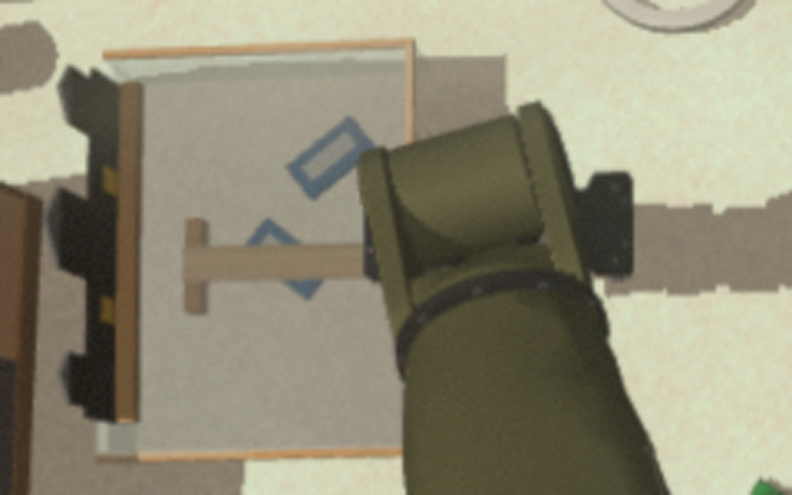

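Emit:
step_arm --plan '[{"grip":1,"slide":[0,0.013,-0.001],"spin":0},{"grip":1,"slide":[0,0.013,-0.001],"spin":0},{"grip":1,"slide":[0,0,0],"spin":0},{"grip":1,"slide":[-0.009,0,0],"spin":0},{"grip":1,"slide":[-0.012,0,0],"spin":0},{"grip":1,"slide":[-0.012,0,0],"spin":0},{"grip":1,"slide":[-0.012,0,0],"spin":0},{"grip":1,"slide":[-0.012,0,0],"spin":0},{"grip":1,"slide":[-0.012,0,0],"spin":0},{"grip":1,"slide":[-0.012,0,0],"spin":0},{"grip":1,"slide":[-0.012,0,0],"spin":0},{"grip":1,"slide":[-0.012,0,0],"spin":0},{"grip":1,"slide":[-0.012,0,0],"spin":0},{"grip":1,"slide":[-0.012,0,0],"spin":0},{"grip":1,"slide":[-0.012,0,0],"spin":0},{"grip":1,"slide":[-0.012,0,0],"spin":0},{"grip":1,"slide":[-0.012,0,0],"spin":0},{"grip":1,"slide":[-0.012,0,0],"spin":0},{"grip":1,"slide":[-0.012,0,0],"spin":0},{"grip":1,"slide":[-0.012,0,0],"spin":0}]'

```text
time_s: 12.78
ee_pos: [0.545, -0.0021, 0.0519]
eef_rot: [-1.571, -0.0, 1.598]
force: [0.4, 0.8, -0.9]
grip_width: 0.0215
```

Emit:
step_arm --plan '[{"grip":1,"slide":[-0.006,0,0],"spin":0},{"grip":1,"slide":[-0.003,0,0],"spin":0},{"grip":1,"slide":[0,0,0],"spin":0}]'

```text
time_s: 13.03
ee_pos: [0.5453, -0.0106, 0.0519]
eef_rot: [-1.571, 0.0, 1.598]
force: [-0.3, -0.0, -0.0]
grip_width: 0.0217
```

```bash
python3 -c "
from h import *
delta([.630,-.005,.078],1.594)
crop('top',90,160,330,310,3.3,'t5.png')"
```

```text
t 13.03 pos [ 0.5453 -0.0106  0.0519] rot [-1.5707e+00  2.0000e-04  1.5976e+00] F [-0.34 -0.   -0.04] M [-0.06  0.01 -0.  ] w 0.0217
slide [ 0.0033 -0.0261 -0.0849]
spin deg 0.21
```

View pics/t5.png

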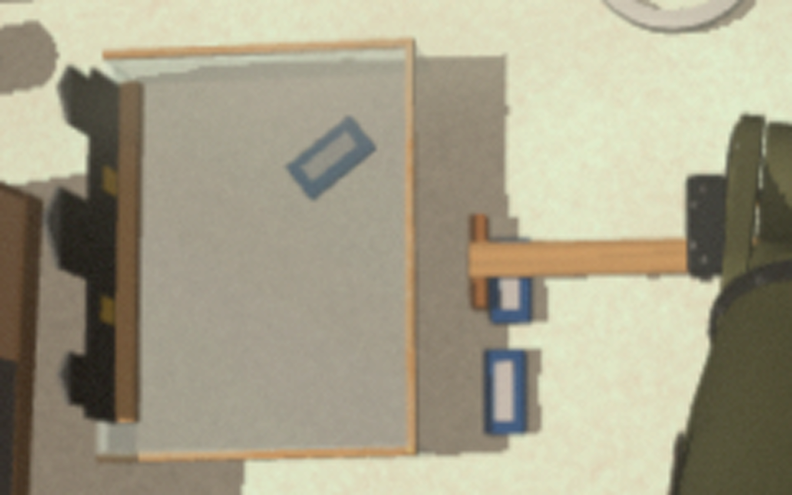

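Emit:
step_arm --plan '[{"grip":1,"slide":[0,-0.013,0],"spin":0},{"grip":1,"slide":[0,-0.014,0],"spin":0},{"grip":1,"slide":[0,0,-0.022],"spin":0},{"grip":1,"slide":[0,0,-0.022],"spin":0},{"grip":1,"slide":[0,0,-0.022],"spin":0},{"grip":1,"slide":[0.01,0,-0.022],"spin":0},{"grip":1,"slide":[0.02,0,-0.004],"spin":0},{"grip":1,"slide":[0.02,0,0],"spin":0},{"grip":1,"slide":[0.02,0,0],"spin":0},{"grip":1,"slide":[0.02,0,0],"spin":0},{"grip":1,"slide":[0.02,0,0],"spin":0},{"grip":1,"slide":[0.02,0,0],"spin":0},{"grip":1,"slide":[0.02,0,0],"spin":0},{"grip":1,"slide":[0.02,0,0],"spin":0},{"grip":1,"slide":[0.005,0,0],"spin":0},{"grip":1,"slide":[0,0,0],"spin":0},{"grip":1,"slide":[0,0,0],"spin":0}]'

```text
time_s: 14.5
ee_pos: [0.6323, 0.1673, 0.0788]
eef_rot: [-1.571, 0.0, 1.599]
force: [0.5, -0.5, -0.4]
grip_width: 0.0218
```

```bash
python3 -c "
from h import *
delta([.634,0.16,.0515],1.594)
crop('top',90,160,330,310,3.3,'t6.png')"
```

```text
t 14.5 pos [0.6323 0.1673 0.0788] rot [-1.5705e+00  3.0000e-04  1.5989e+00] F [ 0.47 -0.5  -0.42] M [-0.04 -0.01 -0.04] w 0.0218
slide [-0.0074  0.0273 -0.0015]
spin deg 0.28
```

View pics/t6.png

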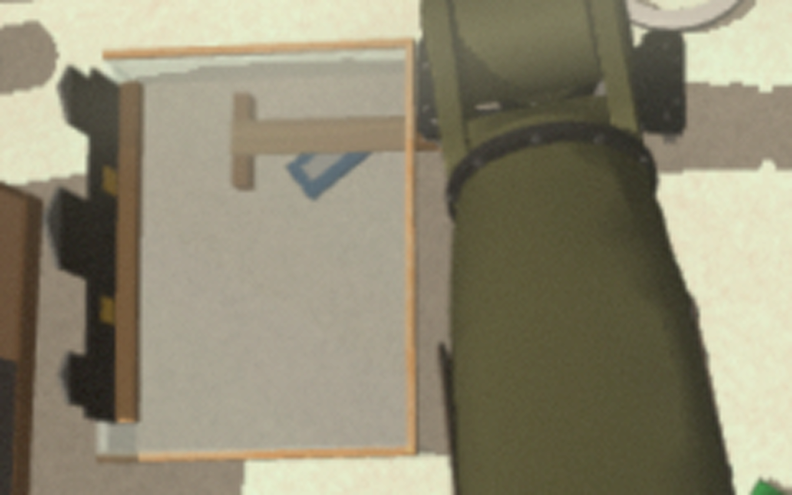

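Emit:
step_arm --plan '[{"grip":1,"slide":[0,0.013,0.002],"spin":0},{"grip":1,"slide":[0,0.0135,0.002],"spin":0},{"grip":1,"slide":[0,0,0],"spin":0},{"grip":1,"slide":[-0.009,0,0],"spin":0},{"grip":1,"slide":[-0.012,0,0],"spin":0},{"grip":1,"slide":[-0.012,0,0],"spin":0},{"grip":1,"slide":[-0.012,0,0],"spin":0},{"grip":1,"slide":[-0.012,0,0],"spin":0},{"grip":1,"slide":[-0.012,0,0],"spin":0},{"grip":1,"slide":[-0.012,0,0],"spin":0},{"grip":1,"slide":[-0.012,0,0],"spin":0},{"grip":1,"slide":[-0.012,0,0],"spin":0},{"grip":1,"slide":[-0.012,0,0],"spin":0},{"grip":1,"slide":[-0.012,0,0],"spin":0},{"grip":1,"slide":[-0.012,0,0],"spin":0},{"grip":1,"slide":[-0.012,0,0],"spin":0},{"grip":1,"slide":[-0.012,0,0],"spin":0},{"grip":1,"slide":[-0.008,0,0],"spin":0},{"grip":1,"slide":[-0.004,0,0],"spin":0},{"grip":1,"slide":[0,0,0],"spin":0}]'

```text
time_s: 16.22
ee_pos: [0.6333, -0.0105, 0.0525]
eef_rot: [-1.571, 0.0, 1.597]
force: [-0.5, -0.1, -0.5]
grip_width: 0.022
```

```bash
python3 -c "
from h import *
delta([.451,-.052,.0505],1.594)
crop('top',90,140,330,310,3.3,'t7.png')"
```

```text
t 16.22 pos [ 0.6333 -0.0105  0.0525] rot [-1.5709e+00  1.0000e-04  1.5973e+00] F [-0.46 -0.06 -0.51] M [-0.07 -0.    0.02] w 0.022
slide [-0.0367  0.0019  0.1834]
spin deg 0.19
```

View pics/t7.png

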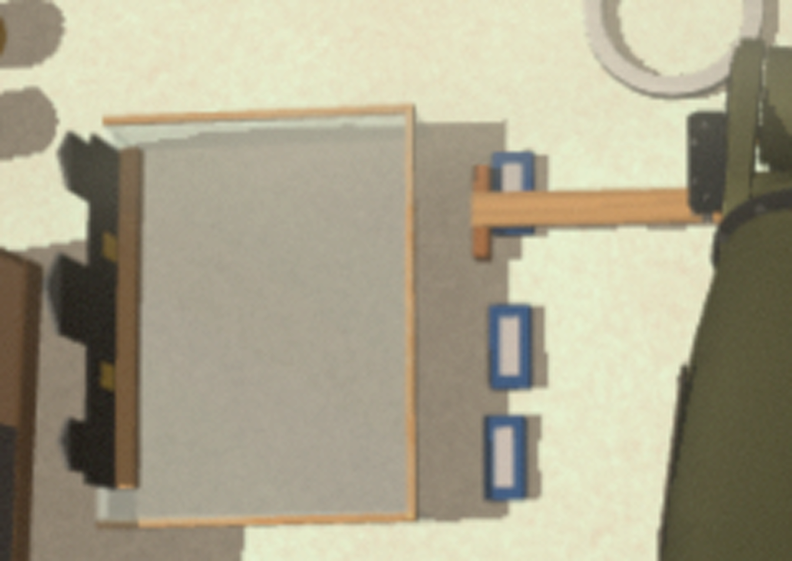

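Emit:
step_arm --plan '[{"grip":1,"slide":[0,-0.02,0],"spin":0},{"grip":1,"slide":[0,-0.023,0],"spin":0},{"grip":1,"slide":[0,-0.023,0],"spin":0},{"grip":1,"slide":[0,-0.023,0],"spin":0},{"grip":1,"slide":[-0.004,0,0.02],"spin":0},{"grip":1,"slide":[-0.004,0,0.02],"spin":0},{"grip":1,"slide":[-0.004,0,0.02],"spin":0},{"grip":1,"slide":[-0.004,0,0.02],"spin":0},{"grip":1,"slide":[-0.004,0,0.02],"spin":0},{"grip":1,"slide":[-0.004,0,0.02],"spin":0},{"grip":1,"slide":[-0.004,0,0.02],"spin":0},{"grip":1,"slide":[-0.004,0,0.02],"spin":0},{"grip":1,"slide":[-0.005,0,0.023],"spin":0},{"grip":1,"slide":[0,0,0],"spin":7},{"grip":1,"slide":[0,0,0],"spin":7},{"grip":1,"slide":[0,0,0],"spin":7},{"grip":1,"slide":[0,0,0],"spin":7},{"grip":1,"slide":[0,0,0],"spin":7},{"grip":1,"slide":[0,0,0],"spin":7},{"grip":1,"slide":[0,0,0],"spin":7}]'

```text
time_s: 17.93
ee_pos: [0.4514, -0.0511, 0.1416]
eef_rot: [-1.571, -0.0, 0.738]
force: [-0.4, -0.1, -0.1]
grip_width: 0.0215
```

Emit:
step_arm --plan '[{"grip":1,"slide":[0,0,0],"spin":7},{"grip":1,"slide":[0,0,0],"spin":7},{"grip":1,"slide":[0,0,0],"spin":7},{"grip":1,"slide":[0,0,0],"spin":7},{"grip":1,"slide":[0,0,0],"spin":7},{"grip":1,"slide":[0,0,0],"spin":7},{"grip":1,"slide":[0,0,0],"spin":4.5},{"grip":1,"slide":[0,0,0],"spin":0},{"grip":1,"slide":[0,0,0],"spin":0}]'

```text
time_s: 18.68
ee_pos: [0.4514, -0.0512, 0.1415]
eef_rot: [-1.571, -0.0, -0.065]
force: [-0.1, 0.8, -1.0]
grip_width: 0.0217
```

```bash
python3 -c "
from h import *
delta([.4533,-.0505,.0505],-.077)
crop('scene',220,150,440,330,3.6,'c5.png')"
```

```text
t 18.68 pos [ 0.4514 -0.0512  0.1415] rot [-1.5708e+00 -2.0000e-04 -6.5200e-02] F [-0.11  0.75 -1.02] M [-0.03  0.15  0.01] w 0.0217
slide [0.0019 0.091  0.0008]
spin deg 0.68
```

View pics/c5.png

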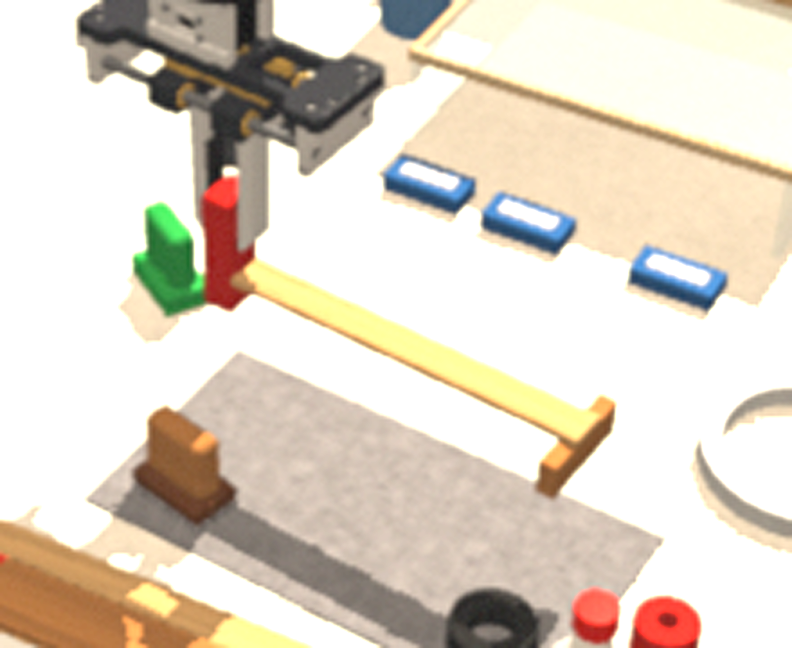

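Emit:
step_arm --plan '[{"grip":1,"slide":[0.001,0.02,0],"spin":0.7},{"grip":1,"slide":[0.001,0.02,0.001],"spin":0},{"grip":1,"slide":[0,0.02,0],"spin":0},{"grip":1,"slide":[0,0.015,0],"spin":0},{"grip":1,"slide":[0,0.01,0],"spin":0},{"grip":1,"slide":[0,0.004,0],"spin":0},{"grip":1,"slide":[0,0.002,0],"spin":0},{"grip":1,"slide":[0,0,0],"spin":0},{"grip":1,"slide":[0,0,0],"spin":0}]'

```text
time_s: 19.48
ee_pos: [0.4539, -0.0508, 0.0512]
eef_rot: [-1.571, -0.001, -0.08]
force: [-0.1, 0.8, -1.4]
grip_width: 0.0218
```

```bash
python3 -c "
from h import *
delta([.4533,-.0505,.0505],-.077)"
```

```text
t 19.48 pos [ 0.4539 -0.0508  0.0512] rot [-1.571e+00 -1.300e-03 -8.020e-02] F [-0.06  0.79 -1.38] M [-0.06  0.13  0.02] w 0.0218
slide [-0.0006  0.0007  0.0002]
spin deg -0.18
```

Emit:
step_arm --plan '[{"grip":-0.2,"slide":[0,0,0],"spin":0},{"grip":-0.2,"slide":[0,0,0],"spin":0},{"grip":-0.2,"slide":[0,0,0],"spin":0},{"grip":-0.2,"slide":[0,0,0],"spin":0},{"grip":-0.2,"slide":[0,0,0],"spin":0},{"grip":-0.2,"slide":[0,0,0],"spin":0},{"grip":-0.2,"slide":[0,-0.02,0],"spin":0},{"grip":-0.2,"slide":[0,-0.03,0],"spin":0},{"grip":-0.2,"slide":[0,-0.03,0],"spin":0},{"grip":-0.2,"slide":[0,-0.03,0],"spin":0},{"grip":-0.2,"slide":[0,-0.03,0],"spin":0},{"grip":-0.2,"slide":[-0.03,-0.03,0.03],"spin":0},{"grip":-0.2,"slide":[-0.03,0,0.03],"spin":0},{"grip":-0.2,"slide":[0,0,0.03],"spin":0},{"grip":-0.2,"slide":[0,0,0.03],"spin":0},{"grip":-0.2,"slide":[0,0,0],"spin":0}]'

```text
time_s: 20.82
ee_pos: [0.409, 0.0701, 0.2149]
eef_rot: [-1.57, -0.001, -0.078]
force: [0.4, -0.7, -0.1]
grip_width: 0.0565
```

```bash
python3 -c "
from h import *
delta([.4533,-.0505,.0505],-.077)
crop('top',320,140,530,320,3.8,'t8.png')
crop('scene',130,200,460,440,2.4,'s8.png')
"
```

```text
t 20.82 pos [0.409  0.0701 0.2149] rot [-1.5699e+00 -1.0000e-03 -7.7900e-02] F [ 0.42 -0.72 -0.15] M [-0.07  0.1  -0.01] w 0.0565
slide [ 0.0533  0.1644 -0.117 ]
spin deg -0.05
```

View pics/t8.png

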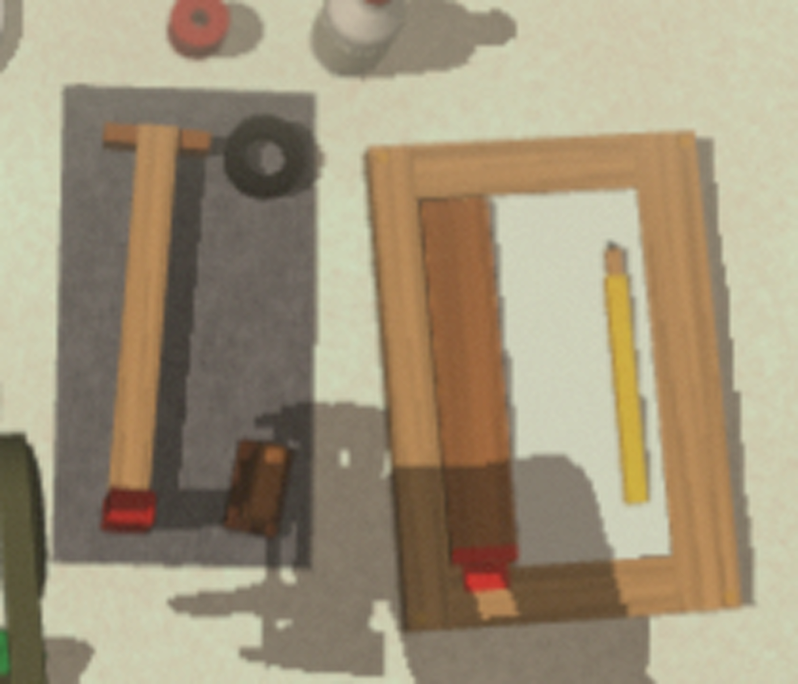

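View pics/s8.png

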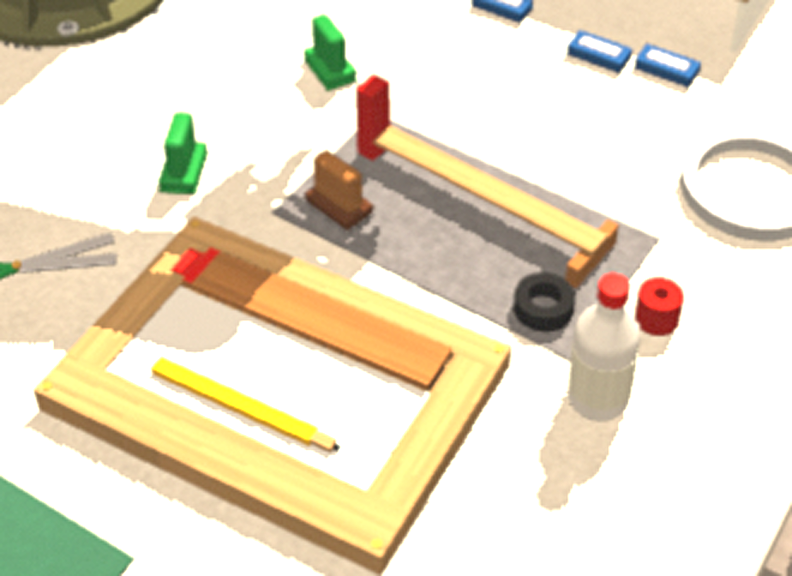

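```bash
python3 - <<'E'
from h import *
s=cv2.imread("pics/scene0.png")
crop("scene",190,290,330,375,5.6,"z1.png",s)
t=cv2.imread("pics/top0.png")
crop("top",410,170,530,310,4.2,"z2.png",t)
crop("top",370,245,410,290,10,"z3.png",t)
crop("scene",250,255,295,300,10,"z4.png",s)
E
```

```text
(no output)
```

View pics/z1.png

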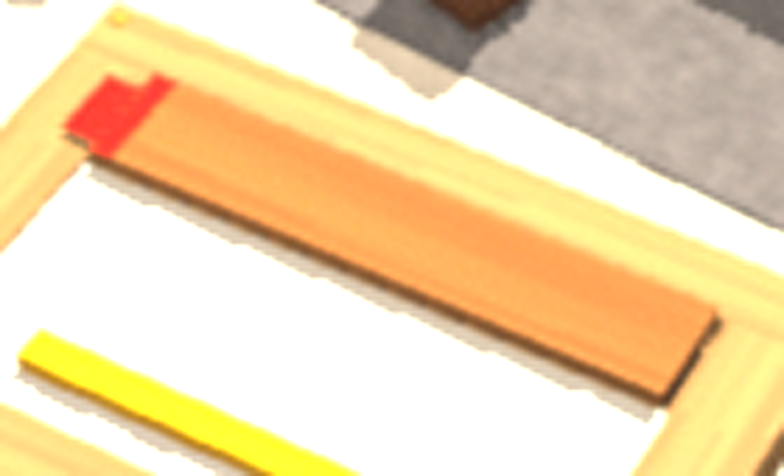

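View pics/z2.png

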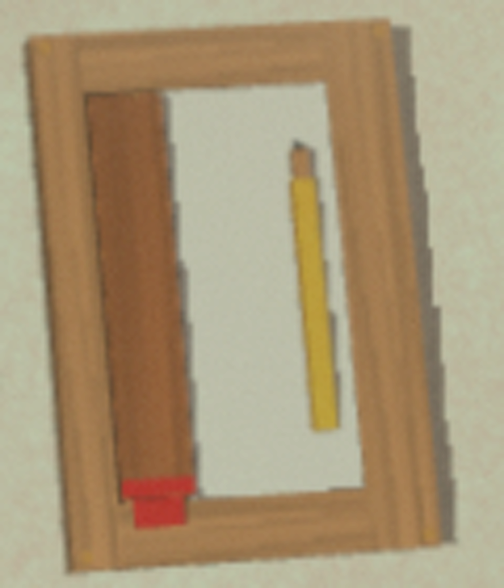

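View pics/z3.png

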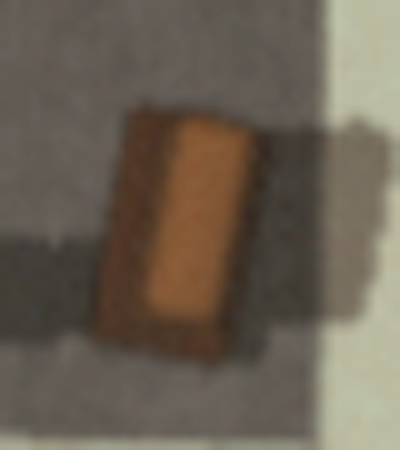

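View pics/z4.png

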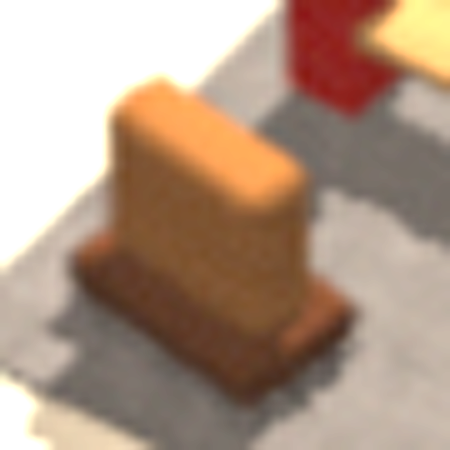

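```bash
python3 - <<'E'
from h import *
np.set_printoptions(precision=4,suppress=True)
def yaw(a,b): return np.degrees(np.arctan2(b[1]-a[1],b[0]-a[0]))
S=w("scene",np.array([(170,76),(718,315),(662,402),(92,154)])/5.6+[190,290],.034)
print("scene strip",S,S.mean(0),yaw(S[0],S[1]),yaw(S[3],S[2]))
T=w("top",np.array([(124,480),(87,92),(160,92),(195,494)])/4.2+[410,170],.034)
T2=w("top",np.array([(120,502),(87,92),(160,92),(194,494)])/4.2+[410,170],.034)
print("top strip",T2,T2.mean(0),yaw(T2[0],T2[1]),yaw(T2[3],T2[2]))
F=w("top",np.array([(28,38),(388,20),(437,545),(68,572)])/4.2+[410,170],.026)
c=F.mean(0); y=np.radians((yaw(F[3],F[0])+yaw(F[2],F[1]))/2); print("frame",c,np.degrees(y),"strip from frame",c[:2]+.059*np.array([-np.sin(y),np.cos(y)]))
B=w("top",np.array([(135,108),(268,128),(225,362),(95,340)])/10+[370,245],.018); print("sole",B.mean(0),yaw(B[3],B[0]),yaw(B[2],B[1]),np.linalg.norm(B[0]-B[1]),np.linalg.norm(B[0]-B[3]))
G=w("top",np.array([(180,118),(252,128),(222,318),(147,308)])/10+[370,245],.061); print("grip",G.mean(0),yaw(G[3],G[0]),yaw(G[2],G[1]))
L=w("scene",np.array([(75,262),(245,402),(352,316)])/10+[250,255],[.010,.002,.010][0] if 0 else .01); print("scene sole 3 corners",L, (L[0]+L[2])/2)
H=w("scene",np.array([(115,105),(160,80),(302,178),(245,210)])/10+[250,255],.061); print("scene grip",H.mean(0),yaw(H[1],H[2]))
E
```

```text
scene strip [[ 0.4274 -0.2608  0.034 ]
 [ 0.662  -0.2496  0.034 ]
 [ 0.6652 -0.2923  0.034 ]
 [ 0.4276 -0.307   0.034 ]] [ 0.5456 -0.2774  0.034 ] 2.741829905852624 3.5500697830673484
top strip [[ 0.4188 -0.262   0.034 ]
 [ 0.6616 -0.2465  0.034 ]
 [ 0.6623 -0.2905  0.034 ]
 [ 0.4236 -0.3059  0.034 ]] [ 0.5416 -0.2762  0.034 ] 3.6636230082495733 3.700960337085753
frame [ 0.5449 -0.3338  0.026 ] 3.543882139338917 strip from frame [ 0.5412 -0.2749]
sole [ 0.4713 -0.1399  0.018 ] -9.993887887463753 -10.766500773651616 0.033337355310010246 0.05834833432124119
grip [ 0.4714 -0.1397  0.061 ] -10.121573647774074 -9.325006007279686
scene sole 3 corners [[ 0.4395 -0.1451  0.01  ]
 [ 0.4968 -0.161   0.01  ]
 [ 0.502  -0.1262  0.01  ]] [ 0.4708 -0.1356  0.01  ]
scene grip [ 0.4742 -0.1407  0.061 ] -11.94326206923841
```

Emit:
step_arm --plan '[{"grip":-0.2,"slide":[0,0,0],"spin":7},{"grip":-0.2,"slide":[0,0,0],"spin":7},{"grip":-0.2,"slide":[0,0,0],"spin":7},{"grip":-0.2,"slide":[0,0,0],"spin":7},{"grip":-0.2,"slide":[0,0,0],"spin":7},{"grip":-0.2,"slide":[0,0,0],"spin":7},{"grip":-0.2,"slide":[0,0,0],"spin":7},{"grip":-0.2,"slide":[0,0,0],"spin":7},{"grip":-0.2,"slide":[0,0,0],"spin":7},{"grip":-0.2,"slide":[0,0,0],"spin":7},{"grip":-0.2,"slide":[0,0,0],"spin":7},{"grip":-0.2,"slide":[0,0,0],"spin":7},{"grip":-0.2,"slide":[0,0,0],"spin":7},{"grip":-0.2,"slide":[0,0,0],"spin":5},{"grip":-0.2,"slide":[0,0,0],"spin":0}]'

```text
time_s: 22.17
ee_pos: [0.4093, 0.0657, 0.2144]
eef_rot: [-1.571, -0.0, -1.762]
force: [-0.5, -0.8, -0.1]
grip_width: 0.0561
```

```bash
python3 -c "
from h import *
delta([.474,-.140,.12],-1.75)"
```

```text
t 22.17 pos [0.4093 0.0657 0.2144] rot [-1.5711e+00 -2.0000e-04 -1.7619e+00] F [-0.53 -0.83 -0.08] M [-0.01  0.1  -0.  ] w 0.0561
slide [0.1896 0.0944 0.1026]
spin deg -0.68
```

Emit:
step_arm --plan '[{"grip":-0.2,"slide":[0.02,0,0.01],"spin":-0.7},{"grip":-0.2,"slide":[0.02,0,0.011],"spin":0},{"grip":-0.2,"slide":[0.02,0,0.011],"spin":0},{"grip":-0.2,"slide":[0.02,0,0.011],"spin":0},{"grip":-0.2,"slide":[0.02,0,0.011],"spin":0},{"grip":-0.2,"slide":[0.02,0,0.011],"spin":0},{"grip":-0.2,"slide":[0.02,0.01,0.011],"spin":0},{"grip":-0.2,"slide":[0.02,0.02,0.011],"spin":0},{"grip":-0.2,"slide":[0.02,0.02,0.01],"spin":0},{"grip":-0.2,"slide":[0.008,0.02,0.007],"spin":0},{"grip":-0.2,"slide":[0,0.024,0],"spin":0},{"grip":-0.2,"slide":[0,0,0],"spin":0},{"grip":-0.2,"slide":[0,0,0],"spin":0}]'

```text
time_s: 23.25
ee_pos: [0.4783, -0.1368, 0.1201]
eef_rot: [-1.573, 0.0, -1.743]
force: [0.4, -0.4, 0.4]
grip_width: 0.0562
```

```bash
python3 -c "
from h import *
delta([.474,-.140,.0225],-1.75)"
```

```text
t 23.25 pos [ 0.4783 -0.1368  0.1201] rot [-1.5731e+00  4.0000e-04 -1.7427e+00] F [ 0.39 -0.36  0.38] M [ 0.01  0.11 -0.02] w 0.0562
slide [ 0.0039  0.0976 -0.0035]
spin deg 0.42
```

Emit:
step_arm --plan '[{"grip":-0.2,"slide":[0.002,0.02,-0.002],"spin":0.4},{"grip":-0.2,"slide":[0.002,0.02,-0.0015],"spin":0},{"grip":-0.2,"slide":[0,0.02,0],"spin":0},{"grip":-0.2,"slide":[0,0.02,0],"spin":0},{"grip":-0.2,"slide":[0,0.01,0],"spin":0},{"grip":-0.2,"slide":[0,0.005,0],"spin":0},{"grip":-0.2,"slide":[0,0.003,0],"spin":0},{"grip":-0.2,"slide":[0,0,0],"spin":0},{"grip":-0.2,"slide":[0,0,0],"spin":0}]'

```text
time_s: 24.0
ee_pos: [0.4754, -0.1399, 0.0236]
eef_rot: [-1.569, -0.0, -1.751]
force: [0.5, 0.5, -0.6]
grip_width: 0.0562
```

```bash
python3 -c "
from h import *
delta([.474,-.140,.0205],-1.75)
crop('scene',230,220,310,310,7,'s9.png')"
```

```text
t 24.0 pos [ 0.4754 -0.1399  0.0236] rot [-1.5693e+00 -3.0000e-04 -1.7507e+00] F [ 0.46  0.51 -0.57] M [-0.03  0.13  0.01] w 0.0562
slide [ 0.0003  0.0031 -0.0014]
spin deg -0.04
```

View pics/s9.png

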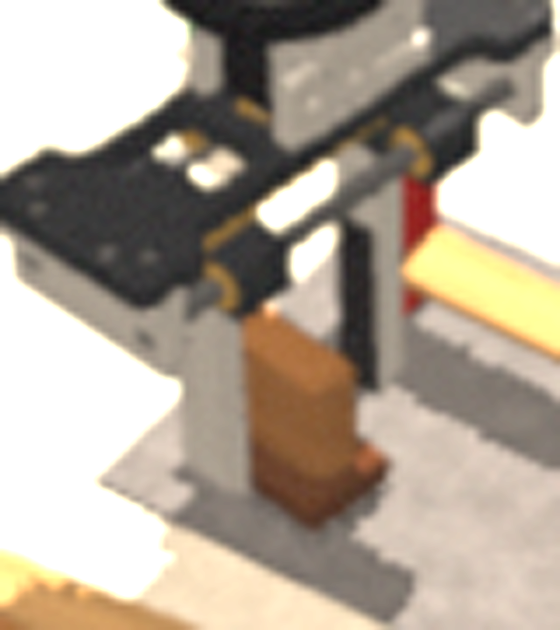

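Emit:
step_arm --plan '[{"grip":-0.2,"slide":[0,0.002,0],"spin":0},{"grip":1,"slide":[0,0,0],"spin":0},{"grip":1,"slide":[0,0,0],"spin":0},{"grip":1,"slide":[0,0,0],"spin":0},{"grip":1,"slide":[0,0,0],"spin":0},{"grip":1,"slide":[0,0,0],"spin":0},{"grip":1,"slide":[0,0,0],"spin":0},{"grip":1,"slide":[0,0,0],"spin":0},{"grip":1,"slide":[0,0,0],"spin":0},{"grip":1,"slide":[0,0,0],"spin":0},{"grip":1,"slide":[0,0,0],"spin":0},{"grip":1,"slide":[0,0,0],"spin":0},{"grip":1,"slide":[0,0,0],"spin":0}]' --force 55

```text
time_s: 25.13
ee_pos: [0.4749, -0.1398, 0.0205]
eef_rot: [-1.571, -0.0, -1.751]
force: [-1.4, 0.1, 1.3]
grip_width: 0.0198
```

```bash
python3 -c "
from h import *
delta([.474,-.140,.0205],-1.75)"
```

```text
t 25.13 pos [ 0.4749 -0.1398  0.0205] rot [-1.5708 -0.     -1.7511] F [-1.39  0.1   1.3 ] M [-0.06  0.19  0.  ] w 0.0198
slide [ 0.0004  0.     -0.0008]
spin deg -0.06
```

Emit:
step_arm --plan '[{"grip":1,"slide":[0,-0.01,0],"spin":0},{"grip":1,"slide":[0,-0.02,0],"spin":0},{"grip":1,"slide":[0,-0.03,0],"spin":0},{"grip":1,"slide":[0,-0.03,0],"spin":0},{"grip":1,"slide":[0,0,0],"spin":-7},{"grip":1,"slide":[0,0,0],"spin":-7},{"grip":1,"slide":[0,0,0],"spin":0},{"grip":1,"slide":[0,0,0],"spin":0}]'

```text
time_s: 25.8
ee_pos: [0.4747, -0.1397, 0.1108]
eef_rot: [-1.571, 0.0, -1.511]
force: [-0.8, -0.1, -0.2]
grip_width: 0.0199
```

```bash
python3 -c "
from h import *
delta([.4527,-.282,.085],-1.508)"
```

```text
t 25.8 pos [ 0.4747 -0.1397  0.1108] rot [-1.5709e+00  1.0000e-04 -1.5105e+00] F [-0.77 -0.11 -0.15] M [0.04 0.19 0.01] w 0.0199
slide [ 0.1408  0.0258 -0.0305]
spin deg -0.14
```

Emit:
step_arm --plan '[{"grip":1,"slide":[0.014,0,-0.003],"spin":0},{"grip":1,"slide":[0.014,0,-0.003],"spin":0},{"grip":1,"slide":[0.014,0,-0.003],"spin":0},{"grip":1,"slide":[0.014,0,-0.003],"spin":0},{"grip":1,"slide":[0.014,0,-0.003],"spin":0},{"grip":1,"slide":[0.014,0,-0.003],"spin":0},{"grip":1,"slide":[0.014,0,-0.003],"spin":0},{"grip":1,"slide":[0.014,0,-0.003],"spin":0},{"grip":1,"slide":[0.014,0.013,-0.003],"spin":0},{"grip":1,"slide":[0.014,0.013,-0.003],"spin":0},{"grip":1,"slide":[0,0.013,0],"spin":0},{"grip":1,"slide":[0,0.007,0],"spin":0},{"grip":1,"slide":[0,0,0],"spin":0},{"grip":1,"slide":[0,0,0],"spin":0}]'

```text
time_s: 26.97
ee_pos: [0.4539, -0.281, 0.0646]
eef_rot: [-1.571, 0.0, -1.508]
force: [-0.1, -0.2, -0.9]
grip_width: 0.0197
```

```bash
python3 -c "
from h import *
delta([.4527,-.282,.0525],-1.508)
crop('scene',190,250,330,375,5.4,'s10.png')
crop('top',400,160,530,310,4,'t10.png')"
```

```text
t 26.97 pos [ 0.4539 -0.281   0.0646] rot [-1.5712e+00  5.0000e-04 -1.5082e+00] F [-0.11 -0.19 -0.89] M [-0.02  0.15 -0.03] w 0.0197
slide [ 0.0009  0.0121 -0.0013]
spin deg -0.01
```

View pics/s10.png

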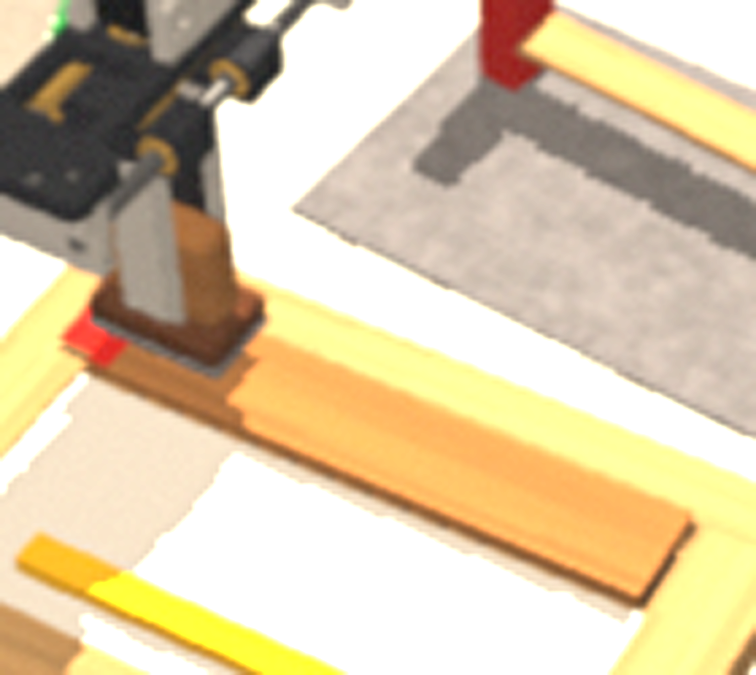

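View pics/t10.png

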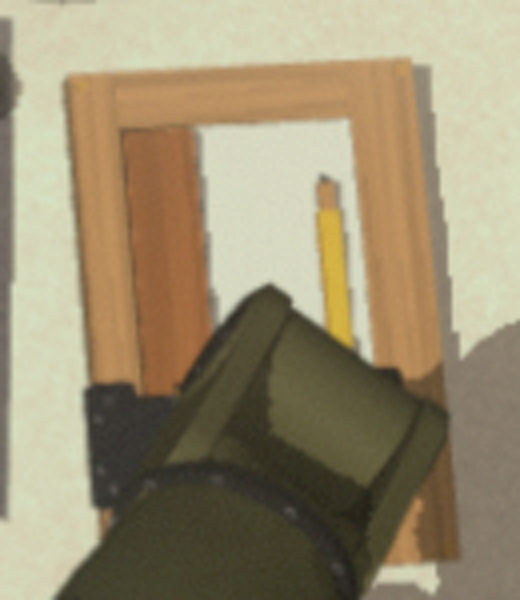

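```bash
python3 - <<'E'
from h import *
np.set_printoptions(precision=4,suppress=True)
P=w("scene",np.array([(93,312),(216,374),(264,318)])/5.4+[190,250],.0461)
print(P, (P[0]+P[2])/2, np.linalg.norm(P[0]-P[1]),np.linalg.norm(P[1]-P[2]))
S=w("scene",np.array([(692,522),(640,600),(85,362)])/5.4+[190,250],.034); print("strip far corners, near-left",S)
a=.0605; ux=np.array([np.cos(a),np.sin(a)]); uy=np.array([-np.sin(a),np.cos(a)])
m=np.array([.5456,-.2774])
for Q in (P[0],P[1],P[2],(P[0]+P[2])/2): print("in strip frame", (Q[:2]-m)@ux,(Q[:2]-m)@uy)
for Q in S: print("strip", (Q[:2]-m)@ux,(Q[:2]-m)@uy)
E
```

```text
[[ 0.4199 -0.293   0.0461]
 [ 0.479  -0.2932  0.0461]
 [ 0.4771 -0.2608  0.0461]] [ 0.4485 -0.2769  0.0461] 0.059151461413477276 0.032481703692688255
strip far corners, near-left [[ 0.6624 -0.2505  0.034 ]
 [ 0.6649 -0.2906  0.034 ]
 [ 0.4256 -0.3068  0.034 ]]
in strip frame -0.12643375932800813 -0.007985319008717523
in strip frame -0.06740248586930521 -0.011754157184326488
in strip frame -0.06732351304189593 0.020727450504827823
in strip frame -0.09687863618495203 0.006371065748055151
strip 0.11824094237894751 0.01975937831457055
strip 0.1182738672614565 -0.020381983164414287
strip -0.12159242168852961 -0.022062323012373524
```

Emit:
step_arm --plan '[{"grip":1,"slide":[0,0.004,0],"spin":0},{"grip":1,"slide":[0,0.003,0],"spin":0},{"grip":1,"slide":[0,0.002,0],"spin":0},{"grip":1,"slide":[0,0,0],"spin":0},{"grip":1,"slide":[0,0,0],"spin":0}]'

```text
time_s: 27.48
ee_pos: [0.4538, -0.2813, 0.0554]
eef_rot: [-1.571, 0.0, -1.507]
force: [-0.1, 0.4, -1.2]
grip_width: 0.02
```

```bash
python3 -c "
from h import *
delta([.4527,-.282,.0525],-1.508)
crop('scene',195,275,265,330,11,'s11.png')"
```

```text
t 27.48 pos [ 0.4538 -0.2813  0.0554] rot [-1.5710e+00  1.0000e-04 -1.5068e+00] F [-0.14  0.43 -1.23] M [ 0.04  0.12 -0.  ] w 0.02
slide [ 0.0006  0.0029 -0.0012]
spin deg 0.07
```

View pics/s11.png

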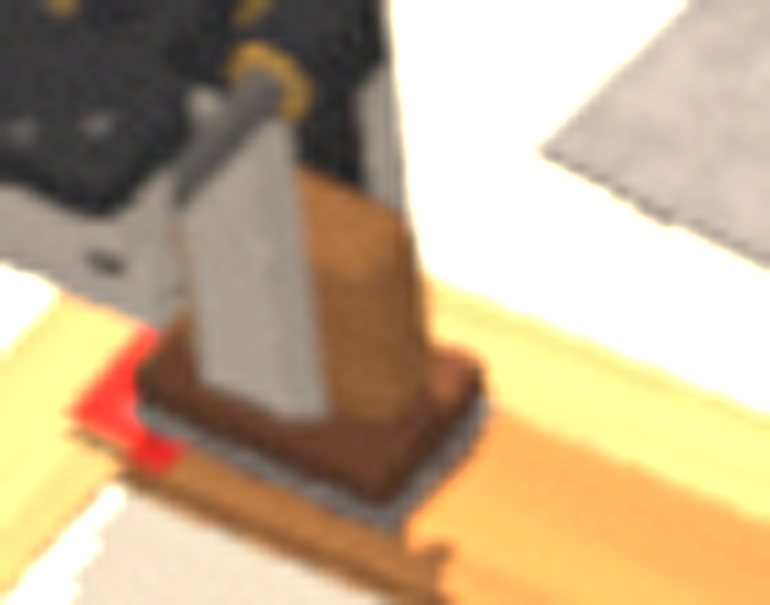

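```bash
cat > blk.py <<'E'
from h import *
np.set_printoptions(precision=4,suppress=True)
def blk(px,z,m=(.5456,-.2774),a=.0605):
    P=w("scene",px,z); ux=np.array([np.cos(a),np.sin(a)]); uy=np.array([-np.sin(a),np.cos(a)]); m=np.array(m)
    print(P[:,:2]); 
    for Q in list(P)+[(P[0]+P[2])/2]: print("strip frame", round((Q[:2]-m)@ux,4),round((Q[:2]-m)@uy,4))
E
python3 - <<'E'
from blk import *
blk(np.array([(137,414),(388,527),(488,412)])/11+[195,275],.0369)
S=w("scene",np.array([(125,482),(400,590)])/11+[195,275],.034);print(S)
a=.0605;ux=np.array([np.cos(a),np.sin(a)]); uy=np.array([-np.sin(a),np.cos(a)]);m=np.array([.5456,-.2774])
for Q in S: print((Q[:2]-m)@ux,(Q[:2]-m)@uy)
E
```

```text
[[ 0.4227 -0.2973]
 [ 0.4799 -0.2946]
 [ 0.4783 -0.2618]]
strip frame -0.1238 -0.0124
strip frame -0.0666 -0.0132
strip frame -0.0662 0.0196
strip frame -0.095 0.0036
[[ 0.4298 -0.3099  0.034 ]
 [ 0.4894 -0.3038  0.034 ]]
-0.11758921418660684 -0.025446797330080744
-0.05771242169587535 -0.02291436311844607
```

Emit:
step_arm --plan '[{"grip":1,"slide":[0,0.001,0],"spin":0},{"grip":1,"slide":[0,0.001,0],"spin":0},{"grip":1,"slide":[0,0.001,0],"spin":0},{"grip":1,"slide":[0,0,0],"spin":0},{"grip":1,"slide":[0,0,0],"spin":0}]'

```text
time_s: 27.95
ee_pos: [0.4539, -0.2813, 0.0524]
eef_rot: [-1.571, 0.0, -1.507]
force: [-0.5, 0.4, -1.2]
grip_width: 0.0199
```

```bash
python3 -c "
from h import *
delta([.4527,-.282,.0525],-1.508)
crop('scene',195,275,265,330,11,'s12.png')"
```

```text
t 27.95 pos [ 0.4539 -0.2813  0.0524] rot [-1.5709e+00  1.0000e-04 -1.5067e+00] F [-0.5   0.37 -1.22] M [0.05 0.12 0.  ] w 0.0199
slide [ 0.0006 -0.0001 -0.0012]
spin deg 0.08
```

View pics/s12.png

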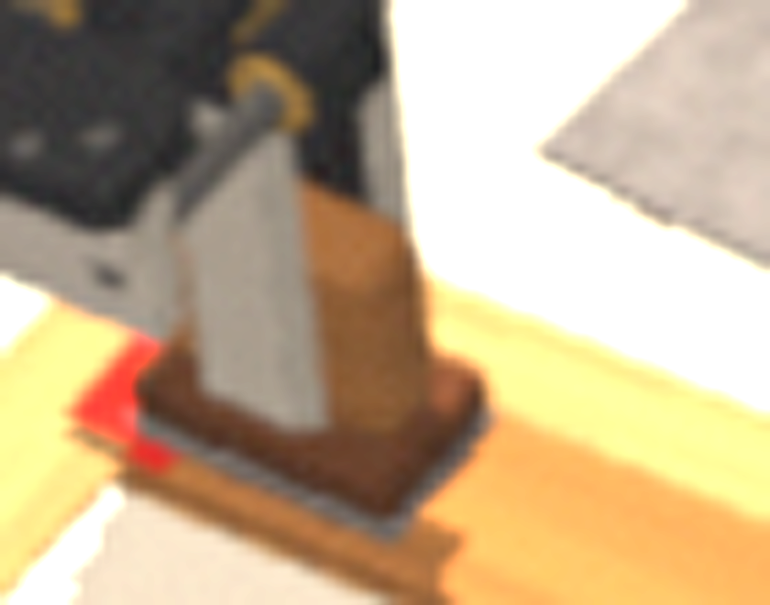

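Emit:
step_arm --plan '[{"grip":1,"slide":[0,0.001,0],"spin":0},{"grip":1,"slide":[0,0.001,0],"spin":0},{"grip":1,"slide":[0,0,0],"spin":0},{"grip":1,"slide":[0,0,0],"spin":0}]'

```text
time_s: 28.33
ee_pos: [0.454, -0.2814, 0.0507]
eef_rot: [-1.571, -0.0, -1.507]
force: [-0.7, 0.1, 2.0]
grip_width: 0.0198
```

```bash
python3 -c "
from h import *
delta([.4527,-.282,.0525],-1.508)
crop('scene',195,275,265,330,11,'s13.png')"
```

```text
t 28.33 pos [ 0.454  -0.2814  0.0507] rot [-1.5706e+00 -2.0000e-04 -1.5067e+00] F [-0.74  0.07  2.04] M [0.06 0.31 0.02] w 0.0198
slide [ 0.0005 -0.0018 -0.0013]
spin deg 0.07
```

View pics/s13.png

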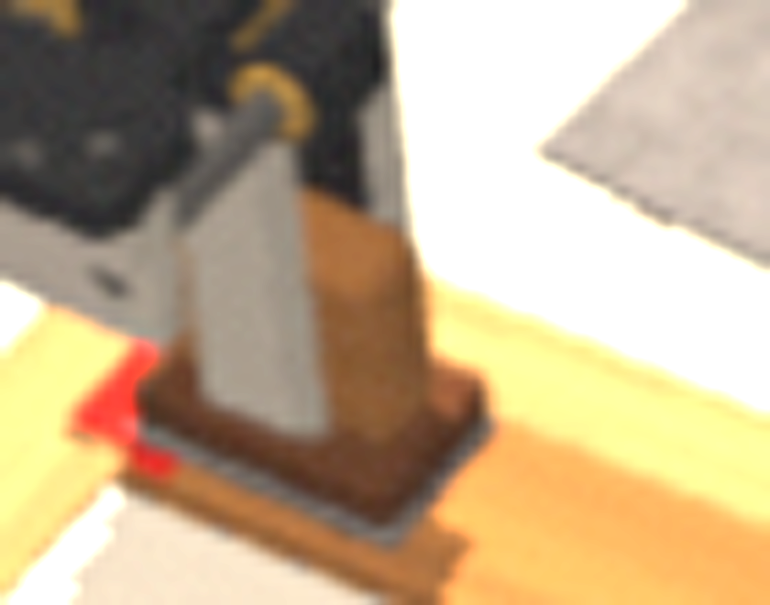

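```bash
python3 - <<'E'
from blk import *
im=cams.camera("scene"); cv2.imwrite("pics/raw_s14.png",im)
c=cv2.resize(im[295:330,200:250],None,fx=16,fy=16,interpolation=cv2.INTER_NEAREST)
c=cv2.convertScaleAbs(c,alpha=2.2); cv2.imwrite("pics/s14.png",c)
s=cv2.imread("pics/scene0.png")
c=cv2.resize(s[295:330,200:250],None,fx=16,fy=16,interpolation=cv2.INTER_NEAREST); cv2.imwrite("pics/s15.png",c)
E
```

```text
(no output)
```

View pics/s14.png

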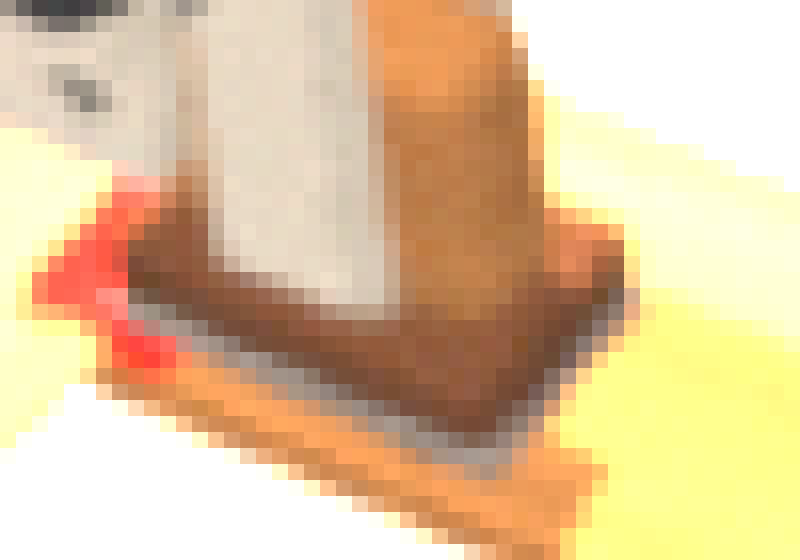

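View pics/s15.png

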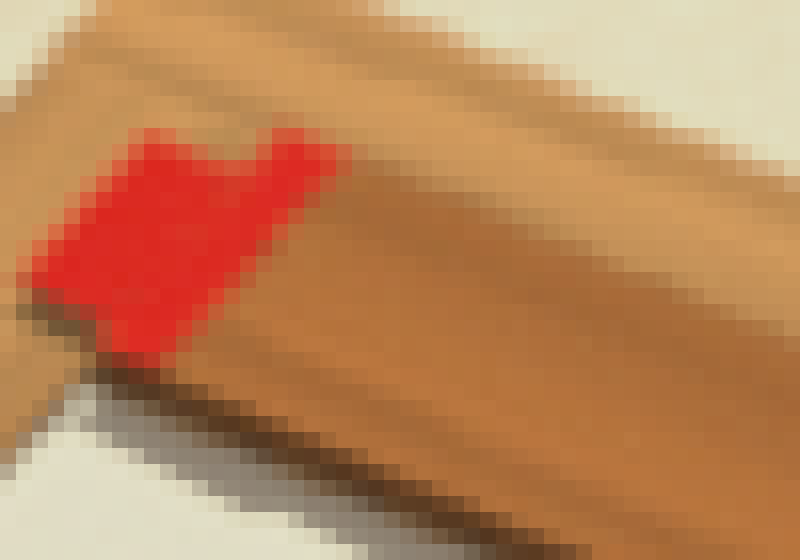

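Emit:
step_arm --plan '[{"grip":1,"slide":[0.0004,0.001,0],"spin":0},{"grip":1,"slide":[0.0003,0.001,0],"spin":0},{"grip":1,"slide":[0,0.0005,0],"spin":0},{"grip":1,"slide":[0,0,0],"spin":0},{"grip":1,"slide":[0,0,0],"spin":0}]'

```text
time_s: 28.85
ee_pos: [0.4541, -0.2819, 0.0484]
eef_rot: [-1.57, 0.0, -1.507]
force: [-2.1, 4.3, 7.9]
grip_width: 0.0201
```

```bash
python3 -c "
from h import *
delta([.4527,-.282,.0485],-1.508)
delta(None)"
```

```text
t 28.85 pos [ 0.4541 -0.2819  0.0484] rot [-1.5705e+00  1.0000e-04 -1.5067e+00] F [-2.07  4.26  7.91] M [0.7  0.47 0.07] w 0.0201
slide [-0.     -0.0001 -0.0014]
spin deg 0.08
t 28.85 pos [ 0.4541 -0.2819  0.0484] rot [-1.5705e+00  1.0000e-04 -1.5067e+00] F [-2.07  4.26  7.91] M [0.7  0.47 0.07] w 0.0201
```

Emit:
step_arm --plan '[{"grip":1,"slide":[0,0.0003,0.001],"spin":0},{"grip":1,"slide":[0,0,0.002],"spin":0},{"grip":1,"slide":[0,0,0.002],"spin":0},{"grip":1,"slide":[0,0,0.002],"spin":0},{"grip":1,"slide":[0,0,0.002],"spin":0},{"grip":1,"slide":[0,0,0.002],"spin":0},{"grip":1,"slide":[0,0,0.002],"spin":0},{"grip":1,"slide":[0,0,0.002],"spin":0}]'

```text
time_s: 29.52
ee_pos: [0.4689, -0.2815, 0.0482]
eef_rot: [-1.571, -0.001, -1.507]
force: [-4.9, -1.0, 9.6]
grip_width: 0.02
```

```bash
python3 -c "
from h import *
delta([.6325,-.2705,.0482],-1.508)"
```

```text
t 29.52 pos [ 0.4689 -0.2815  0.0482] rot [-1.5709e+00 -7.0000e-04 -1.5068e+00] F [-4.86 -0.98  9.63] M [0.   1.01 0.02] w 0.02
slide [-0.0005 -0.      0.164 ]
spin deg 0.07
```

Emit:
step_arm --plan '[{"grip":1,"slide":[0,0,0.002],"spin":0},{"grip":1,"slide":[0,0,0.002],"spin":0},{"grip":1,"slide":[0,0,0.002],"spin":0},{"grip":1,"slide":[0,0,0.002],"spin":0},{"grip":1,"slide":[0,0,0.002],"spin":0},{"grip":1,"slide":[0,0,0.002],"spin":0},{"grip":1,"slide":[0,0,0.002],"spin":0},{"grip":1,"slide":[0,0,0.002],"spin":0},{"grip":1,"slide":[0,0,0.002],"spin":0},{"grip":1,"slide":[0,0,0.002],"spin":0},{"grip":1,"slide":[0,0,0.002],"spin":0},{"grip":1,"slide":[0,0,0.002],"spin":0}]'

```text
time_s: 30.52
ee_pos: [0.4928, -0.28, 0.0482]
eef_rot: [-1.571, -0.001, -1.507]
force: [-5.1, -0.3, 8.6]
grip_width: 0.0197
```

```bash
python3 -c "
from h import *
delta([.6325,-.2705,.0482],-1.508)
crop('scene',190,270,330,375,5.6,'s16.png')"
```

```text
t 30.52 pos [ 0.4928 -0.28    0.0482] rot [-1.5709e+00 -6.0000e-04 -1.5068e+00] F [-5.15 -0.27  8.58] M [-0.05  1.04 -0.03] w 0.0197
slide [-0.0005 -0.      0.14  ]
spin deg 0.07
```

View pics/s16.png

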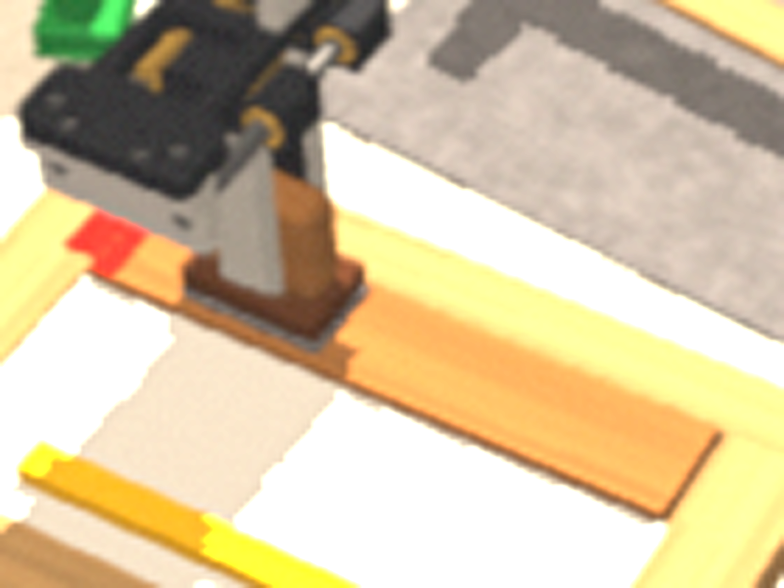

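Emit:
step_arm --plan '[{"grip":1,"slide":[0,0,0.002],"spin":0},{"grip":1,"slide":[0,0,0.002],"spin":0},{"grip":1,"slide":[0,0,0.002],"spin":0},{"grip":1,"slide":[0,0,0.002],"spin":0},{"grip":1,"slide":[0,0,0.002],"spin":0},{"grip":1,"slide":[0,0,0.002],"spin":0},{"grip":1,"slide":[0,0,0.002],"spin":0},{"grip":1,"slide":[0,0,0.002],"spin":0},{"grip":1,"slide":[0,0,0.002],"spin":0},{"grip":1,"slide":[0,0,0.002],"spin":0},{"grip":1,"slide":[0,0,0.002],"spin":0},{"grip":1,"slide":[0,0,0.002],"spin":0},{"grip":1,"slide":[0,0,0.002],"spin":0},{"grip":1,"slide":[0,0,0.002],"spin":0},{"grip":1,"slide":[0,0,0.002],"spin":0}]'

```text
time_s: 31.82
ee_pos: [0.5227, -0.278, 0.0482]
eef_rot: [-1.571, -0.001, -1.507]
force: [-5.3, 0.2, 9.2]
grip_width: 0.0194
```

```bash
python3 -c "
from h import *
delta([.6325,-.2705,.0482],-1.508)"
```

```text
t 31.82 pos [ 0.5227 -0.278   0.0482] rot [-1.5710e+00 -6.0000e-04 -1.5068e+00] F [-5.29  0.17  9.18] M [-0.04  1.09  0.01] w 0.0194
slide [-0.0005 -0.      0.11  ]
spin deg 0.07
```

Emit:
step_arm --plan '[{"grip":1,"slide":[0,0,0.002],"spin":0},{"grip":1,"slide":[0,0,0.002],"spin":0},{"grip":1,"slide":[0,0,0.002],"spin":0},{"grip":1,"slide":[0,0,0.002],"spin":0},{"grip":1,"slide":[0,0,0.002],"spin":0},{"grip":1,"slide":[0,0,0.002],"spin":0},{"grip":1,"slide":[0,0,0.002],"spin":0},{"grip":1,"slide":[0,0,0.002],"spin":0},{"grip":1,"slide":[0,0,0.002],"spin":0},{"grip":1,"slide":[0,0,0.002],"spin":0},{"grip":1,"slide":[0,0,0.002],"spin":0},{"grip":1,"slide":[0,0,0.002],"spin":0},{"grip":1,"slide":[0,0,0.002],"spin":0},{"grip":1,"slide":[0,0,0.002],"spin":0},{"grip":1,"slide":[0,0,0.002],"spin":0},{"grip":1,"slide":[0,0,0.002],"spin":0},{"grip":1,"slide":[0,0,0.002],"spin":0},{"grip":1,"slide":[0,0,0.002],"spin":0},{"grip":1,"slide":[0,0,0.002],"spin":0},{"grip":1,"slide":[0,0,0.002],"spin":0}]'

```text
time_s: 33.48
ee_pos: [0.5626, -0.2755, 0.0482]
eef_rot: [-1.571, -0.001, -1.507]
force: [-5.0, -0.6, 9.1]
grip_width: 0.0199
```

```bash
python3 -c "
from h import *
delta([.6325,-.2705,.0482],-1.508)
crop('scene',190,270,330,375,5.6,'s17.png')"
```

```text
t 33.48 pos [ 0.5626 -0.2755  0.0482] rot [-1.5710e+00 -6.0000e-04 -1.5068e+00] F [-4.95 -0.57  9.08] M [-0.04  1.06  0.08] w 0.0199
slide [-0.0005  0.      0.07  ]
spin deg 0.07
```

View pics/s17.png

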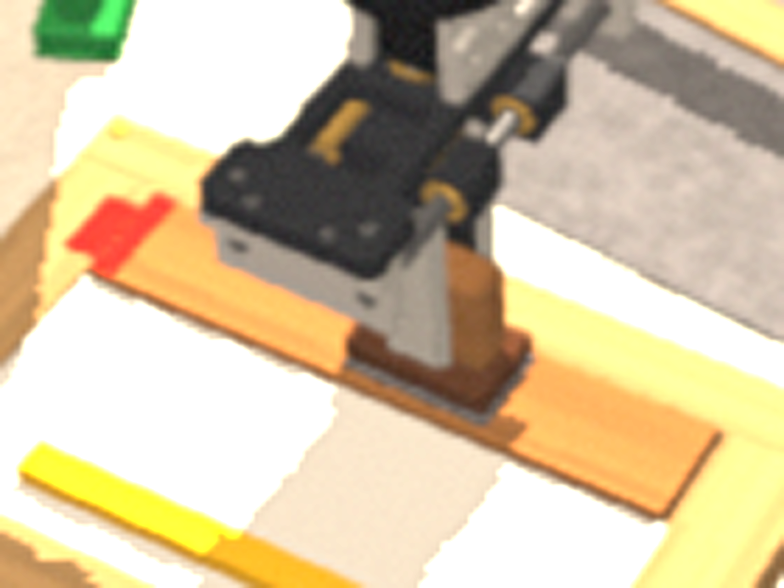

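Emit:
step_arm --plan '[{"grip":1,"slide":[0,0,0.002],"spin":0},{"grip":1,"slide":[0,0,0.002],"spin":0},{"grip":1,"slide":[0,0,0.002],"spin":0},{"grip":1,"slide":[0,0,0.002],"spin":0},{"grip":1,"slide":[0,0,0.002],"spin":0},{"grip":1,"slide":[0,0,0.002],"spin":0},{"grip":1,"slide":[0,0,0.002],"spin":0},{"grip":1,"slide":[0,0,0.002],"spin":0},{"grip":1,"slide":[0,0,0.002],"spin":0},{"grip":1,"slide":[0,0,0.002],"spin":0},{"grip":1,"slide":[0,0,0.002],"spin":0},{"grip":1,"slide":[0,0,0.002],"spin":0},{"grip":1,"slide":[0,0,0.002],"spin":0},{"grip":1,"slide":[0,0,0.002],"spin":0},{"grip":1,"slide":[0,0,0.002],"spin":0},{"grip":1,"slide":[0,0,0.002],"spin":0},{"grip":1,"slide":[0,0,0.002],"spin":0},{"grip":1,"slide":[0,0,0.002],"spin":0},{"grip":1,"slide":[0,0,0.002],"spin":0},{"grip":1,"slide":[0,0,0.002],"spin":0}]'

```text
time_s: 35.2
ee_pos: [0.6025, -0.273, 0.0483]
eef_rot: [-1.571, -0.001, -1.507]
force: [-5.4, -0.0, 8.4]
grip_width: 0.0199
```

Emit:
step_arm --plan '[{"grip":1,"slide":[0,0,0.002],"spin":0},{"grip":1,"slide":[0,0,0.002],"spin":0},{"grip":1,"slide":[0,0,0.002],"spin":0},{"grip":1,"slide":[0,0,0.002],"spin":0},{"grip":1,"slide":[0,0,0.002],"spin":0},{"grip":1,"slide":[0,0,0.002],"spin":0},{"grip":1,"slide":[0,0,0.002],"spin":0},{"grip":1,"slide":[0,0,0.002],"spin":0},{"grip":1,"slide":[0,0,0.002],"spin":0},{"grip":1,"slide":[0,0,0.002],"spin":0},{"grip":1,"slide":[0,0,0.002],"spin":0},{"grip":1,"slide":[0,0,0.002],"spin":0},{"grip":1,"slide":[0,0,0.002],"spin":0},{"grip":1,"slide":[0,0,0.002],"spin":0},{"grip":1,"slide":[0,0,0.002],"spin":0}]'

```text
time_s: 36.45
ee_pos: [0.6324, -0.271, 0.0483]
eef_rot: [-1.571, -0.001, -1.507]
force: [-4.3, 0.2, 8.4]
grip_width: 0.0197
```

```bash
python3 -c "
from h import *
delta([.6325,-.2705,.0482],-1.508)
crop('scene',190,270,330,375,5.6,'s18.png')"
```

```text
t 36.45 pos [ 0.6324 -0.271   0.0483] rot [-1.5711e+00 -5.0000e-04 -1.5069e+00] F [-4.33  0.21  8.39] M [ 0.01  1.28 -0.03] w 0.0197
slide [-0.0005  0.0001  0.0001]
spin deg 0.06
```

View pics/s18.png

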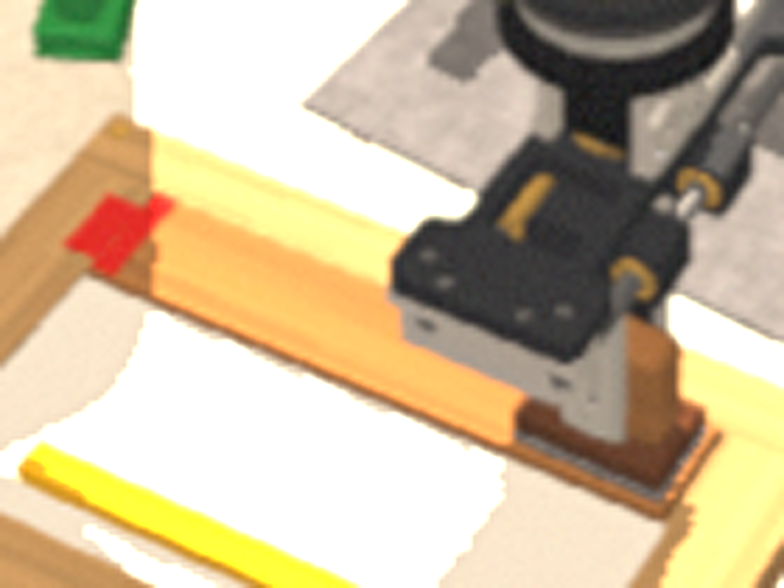

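Emit:
step_arm --plan '[{"grip":1,"slide":[0,0,0.002],"spin":0},{"grip":1,"slide":[0,0,0.002],"spin":0},{"grip":1,"slide":[0,0,0.001],"spin":0},{"grip":1,"slide":[0,0,0],"spin":0},{"grip":1,"slide":[0,-0.001,0],"spin":0},{"grip":1,"slide":[0,-0.002,0],"spin":0},{"grip":1,"slide":[0,-0.003,0],"spin":0},{"grip":1,"slide":[0,-0.006,0],"spin":0},{"grip":1,"slide":[0,-0.02,0],"spin":0},{"grip":1,"slide":[0,-0.03,0],"spin":0},{"grip":1,"slide":[0,-0.01,0],"spin":0},{"grip":1,"slide":[0,0,0],"spin":0}]'

```text
time_s: 37.5
ee_pos: [0.6387, -0.2707, 0.1228]
eef_rot: [-1.566, -0.002, -1.507]
force: [-0.1, -0.7, -1.3]
grip_width: 0.0193
```

```bash
python3 -c "
from h import *
delta([.4749,-.1398,.11],-1.75)"
```

```text
t 37.5 pos [ 0.6387 -0.2707  0.1228] rot [-1.5664 -0.0024 -1.5067] F [-0.14 -0.66 -1.33] M [0.03 0.1  0.01] w 0.0193
slide [-0.1412  0.0118 -0.1551]
spin deg 13.94
```

Emit:
step_arm --plan '[{"grip":1,"slide":[-0.014,0,-0.0155],"spin":0},{"grip":1,"slide":[-0.014,0,-0.0155],"spin":0},{"grip":1,"slide":[-0.014,0,-0.0155],"spin":0},{"grip":1,"slide":[-0.014,0,-0.0155],"spin":0},{"grip":1,"slide":[-0.014,0,-0.0155],"spin":0},{"grip":1,"slide":[-0.014,0,-0.0155],"spin":0},{"grip":1,"slide":[-0.014,0,-0.0155],"spin":0},{"grip":1,"slide":[-0.014,0,-0.0155],"spin":0},{"grip":1,"slide":[-0.014,0,-0.0155],"spin":0},{"grip":1,"slide":[-0.014,0,-0.0155],"spin":0},{"grip":1,"slide":[0,0,0],"spin":7},{"grip":1,"slide":[0,0,0],"spin":7},{"grip":1,"slide":[0,0,0],"spin":0},{"grip":1,"slide":[0,0,0],"spin":0}]'

```text
time_s: 38.67
ee_pos: [0.4735, -0.1403, 0.1187]
eef_rot: [-1.572, 0.0, -1.747]
force: [0.2, 0.4, -0.6]
grip_width: 0.0196
```

```bash
python3 -c "
from h import *
delta([.4749,-.1398,.0212],-1.75)"
```

```text
t 38.67 pos [ 0.4735 -0.1403  0.1187] rot [-1.5722e+00  3.0000e-04 -1.7472e+00] F [ 0.22  0.37 -0.59] M [-0.03  0.12 -0.02] w 0.0196
slide [-0.0007  0.0975  0.0014]
spin deg 0.16
```

Emit:
step_arm --plan '[{"grip":1,"slide":[0,0.02,0.001],"spin":0},{"grip":1,"slide":[0,0.02,0],"spin":0},{"grip":1,"slide":[0,0.02,0],"spin":0},{"grip":1,"slide":[0,0.015,0],"spin":0},{"grip":1,"slide":[0,0.01,0],"spin":0},{"grip":1,"slide":[0,0.007,0],"spin":0},{"grip":1,"slide":[0,0.003,0],"spin":0},{"grip":1,"slide":[0,0.002,0],"spin":0},{"grip":1,"slide":[0,0,0],"spin":0},{"grip":1,"slide":[0,0,0],"spin":0}]'

```text
time_s: 39.5
ee_pos: [0.4752, -0.1408, 0.0233]
eef_rot: [-1.57, -0.0, -1.751]
force: [-0.7, 0.3, -1.8]
grip_width: 0.0193
```

```bash
python3 -c "
from h import *
delta([.4749,-.1398,.0212],-1.75)"
```

```text
t 39.5 pos [ 0.4752 -0.1408  0.0233] rot [-1.5699e+00 -2.0000e-04 -1.7507e+00] F [-0.73  0.28 -1.78] M [-0.    0.18 -0.01] w 0.0193
slide [-0.0009  0.0021 -0.0005]
spin deg -0.04
```

Lower the last 2 mm, release, retreat.

Emit:
step_arm --plan '[{"grip":1,"slide":[0,0.001,0],"spin":0},{"grip":1,"slide":[0,0.001,0],"spin":0},{"grip":1,"slide":[0,0,0],"spin":0},{"grip":-0.2,"slide":[0,0,0],"spin":0},{"grip":-0.2,"slide":[0,0,0],"spin":0},{"grip":-0.2,"slide":[0,0,0],"spin":0},{"grip":-0.2,"slide":[0,0,0],"spin":0},{"grip":-0.2,"slide":[0,0,0],"spin":0},{"grip":-0.2,"slide":[0,0,0],"spin":0},{"grip":-0.2,"slide":[0,-0.02,0],"spin":0},{"grip":-0.2,"slide":[0,-0.03,0],"spin":0},{"grip":-0.2,"slide":[0,-0.03,0],"spin":0},{"grip":-0.2,"slide":[0,-0.03,0],"spin":0},{"grip":-0.2,"slide":[0,-0.03,0],"spin":0},{"grip":-0.2,"slide":[-0.03,0,0],"spin":0},{"grip":-0.2,"slide":[-0.03,0,0],"spin":0},{"grip":-0.2,"slide":[-0.03,0,0],"spin":0},{"grip":-0.2,"slide":[-0.03,0,0],"spin":0}]'

```text
time_s: 41.0
ee_pos: [0.4964, -0.0213, 0.161]
eef_rot: [-1.57, 0.0, -1.752]
force: [0.3, -0.0, 0.5]
grip_width: 0.0563
```

Emit:
step_arm --plan '[{"grip":-0.2,"slide":[-0.03,0,-0.02],"spin":0},{"grip":-0.2,"slide":[-0.03,0,-0.02],"spin":0},{"grip":-0.2,"slide":[0,0,-0.02],"spin":0},{"grip":-0.2,"slide":[0,0,0],"spin":0}]'

```text
time_s: 41.33
ee_pos: [0.4458, 0.0489, 0.1606]
eef_rot: [-1.572, -0.0, -1.748]
force: [-0.8, -1.2, 1.0]
grip_width: 0.0568
```

```bash
python3 -c "
from h import *
delta(None)
im=cams.camera('top'); cv2.imwrite('pics/t20.png',im)
crop('top',200,150,520,320,2.5,'t20c.png',im)
im=cams.camera('scene'); cv2.imwrite('pics/s20.png',im)"
```

```text
t 41.33 pos [0.4458 0.0489 0.1606] rot [-1.5717e+00 -1.0000e-04 -1.7481e+00] F [-0.75 -1.2   1.01] M [ 0.    0.14 -0.03] w 0.0568
```

View pics/t20c.png

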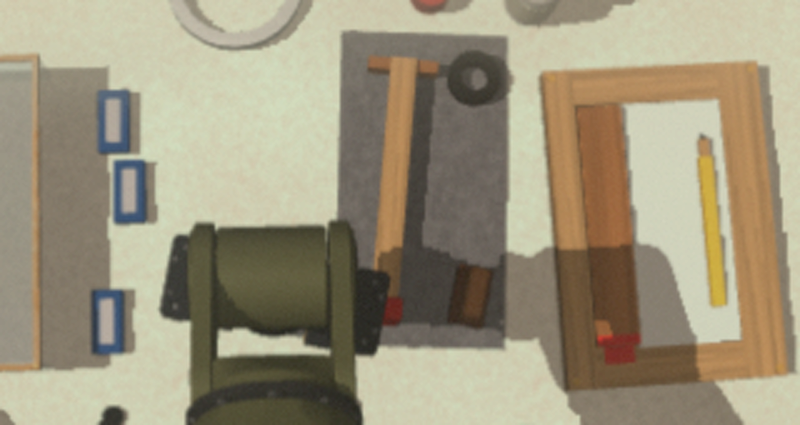

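View pics/s20.png

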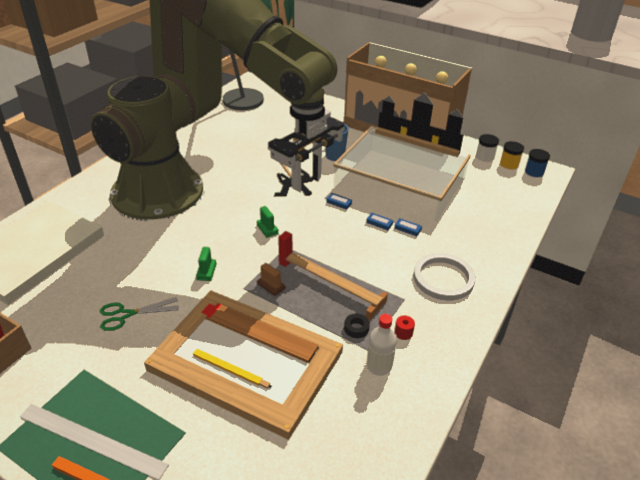

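```bash
cat > wt.py <<'E'
from h import *
np.set_printoptions(precision=4,suppress=True)
def weights(n,im,z=.015,roi=None):
    hsv=cv2.cvtColor(im,cv2.COLOR_BGR2HSV)
    m=((hsv[...,0]>98)&(hsv[...,0]<125)&(hsv[...,1]>100)&(hsv[...,2]>40)).astype(np.uint8)
    if roi is not None:
        r=np.zeros_like(m); r[roi[1]:roi[3],roi[0]:roi[2]]=1; m*=r
    m=cv2.morphologyEx(m,cv2.MORPH_CLOSE,np.ones((7,7)))
    cs,_=cv2.findContours(m,cv2.RETR_EXTERNAL,cv2.CHAIN_APPROX_NONE)
    for c in cs:
        if cv2.contourArea(c)<100: continue
        P=w(n,c[:,0].astype(float),z)[:,:2]
        (x,y),(a,b),t=cv2.minAreaRect((P*1000).astype(np.float32))
        if a<b: t+=90
        t=(t+90)%180-90
        print(n,c.mean(0).round(1)[0],"xy",round(x/1000,4),round(y/1000,4),"size",round(a),round(b),"yaw",round(t,1))
E
python3 - <<'E'
from wt import *
weights("top",cv2.imread("pics/t20.png"),.015,(220,150,300,320))
weights("scene",cv2.imread("pics/s20.png"),.0085,(300,180,480,260))
E
```

```text
top [248.8 217.5] xy 0.5935 0.2047 size 97 36 yaw 13.3
scene [393.1 224.3] xy 0.6103 0.2088 size 137 51 yaw 13.3
scene [338.3 201.5] xy 0.4431 0.2192 size 63 37 yaw 2.5
```

```bash
sed -i 's/np.ones((7,7))/np.ones((2,2))/; s/hsv\[...,1\]>100/hsv[...,1]>75/; s/contourArea(c)<100/contourArea(c)<60/' wt.py
python3 - <<'E'
from wt import *
weights("top",cv2.imread("pics/t20.png"),.015,(220,150,300,320))
weights("scene",cv2.imread("pics/s20.png"),.0085,(300,180,480,260))
E
```

```text
top [245.2 278.5] xy 0.4429 0.2151 size 60 25 yaw 1.1
top [252.4 227.2] xy 0.5727 0.1966 size 61 28 yaw 1.2
scene [409.1 227.3] xy 0.6493 0.2165 size 64 42 yaw 1.3
scene [380.6 221.4] xy 0.5779 0.1987 size 64 42 yaw 1.3
scene [339.4 202.6] xy 0.4483 0.2169 size 65 39 yaw 2.5
```

Emit:
step_arm --plan '[{"grip":-0.2,"slide":[0,0,0],"spin":-6},{"grip":-0.2,"slide":[0,0,0],"spin":-5.6},{"grip":-0.2,"slide":[0,0,0],"spin":0},{"grip":-0.2,"slide":[0,0,0],"spin":0}]'

```text
time_s: 41.77
ee_pos: [0.4486, 0.0466, 0.1606]
eef_rot: [-1.571, -0.0, -1.553]
force: [-0.7, 0.6, 1.3]
grip_width: 0.0565
```

```bash
python3 -c "
from wt import *
delta([.446,.2155,.05],-1.545)
weights('top',cams.camera('top'),.015,(220,150,300,320))
"
```

```text
t 41.77 pos [0.4486 0.0466 0.1606] rot [-1.5708 -0.     -1.5526] F [-0.67  0.57  1.28] M [0.02 0.18 0.05] w 0.0565
slide [-0.1689  0.1106  0.0005]
spin deg -0.44
top [245.1 278.4] xy 0.4429 0.2151 size 60 25 yaw 1.1
top [252.4 227.3] xy 0.5726 0.1966 size 61 28 yaw 1.3
```

Emit:
step_arm --plan '[{"grip":-0.2,"slide":[-0.025,0,0],"spin":-0.4},{"grip":-0.2,"slide":[-0.025,0,0],"spin":0},{"grip":-0.2,"slide":[-0.025,0,0],"spin":0},{"grip":-0.2,"slide":[-0.025,0,0],"spin":0},{"grip":-0.2,"slide":[-0.025,0,0],"spin":0},{"grip":-0.2,"slide":[-0.025,0.01,0],"spin":0},{"grip":-0.2,"slide":[-0.019,0.02,0],"spin":0},{"grip":-0.2,"slide":[0,0.03,0],"spin":0},{"grip":-0.2,"slide":[0,0.03,0],"spin":0},{"grip":-0.2,"slide":[0,0.02,0],"spin":0},{"grip":-0.2,"slide":[0,0,0],"spin":0},{"grip":-0.2,"slide":[0,0,0],"spin":0}]'

```text
time_s: 42.82
ee_pos: [0.4434, 0.2159, 0.0506]
eef_rot: [-1.572, -0.001, -1.544]
force: [0.5, -0.7, 0.3]
grip_width: 0.0562
```

```bash
python3 -c "
from wt import *
delta([.446,.2155,.004],-1.545)
crop('scene',280,140,430,240,5.3,'s21.png')
"
```

```text
t 42.82 pos [0.4434 0.2159 0.0506] rot [-1.5722 -0.0005 -1.5438] F [ 0.54 -0.68  0.31] M [-0.03  0.12  0.  ] w 0.0562
slide [0.0004 0.0466 0.0027]
spin deg 0.07
```

View pics/s21.png

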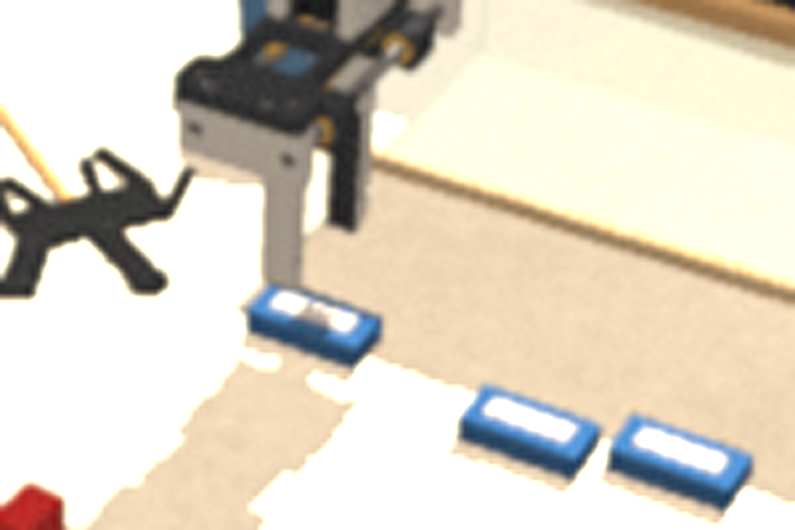

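Emit:
step_arm --plan '[{"grip":-0.2,"slide":[0,0.02,0.0015],"spin":0},{"grip":-0.2,"slide":[0,0.014,0.001],"spin":0},{"grip":-0.2,"slide":[0,0.008,0],"spin":0},{"grip":-0.2,"slide":[0,0.004,0],"spin":0},{"grip":-0.2,"slide":[0,0,0],"spin":0},{"grip":1,"slide":[0,0,0],"spin":0},{"grip":1,"slide":[0,0,0],"spin":0},{"grip":1,"slide":[0,0,0],"spin":0},{"grip":1,"slide":[0,0,0],"spin":0},{"grip":1,"slide":[0,0,0],"spin":0},{"grip":1,"slide":[0,0,0],"spin":0},{"grip":1,"slide":[0,0,0],"spin":0},{"grip":1,"slide":[0,0,0],"spin":0},{"grip":1,"slide":[0,0,0],"spin":0}]' --force 40

```text
time_s: 44.03
ee_pos: [0.4462, 0.2164, 0.0052]
eef_rot: [-1.57, 0.0, -1.542]
force: [-2.0, -0.1, 6.1]
grip_width: 0.0316
```

```bash
python3 -c "
from wt import *
delta([.446,.2155,.004],-1.545)
"
```

```text
t 44.03 pos [0.4462 0.2164 0.0052] rot [-1.57    0.0004 -1.5416] F [-1.98 -0.09  6.11] M [ 0.06  0.41 -0.06] w 0.0316
slide [ 0.0009  0.0012 -0.0002]
spin deg 0.19
```

Emit:
step_arm --plan '[{"grip":1,"slide":[0,-0.01,0],"spin":0},{"grip":1,"slide":[0,-0.02,0],"spin":0},{"grip":1,"slide":[0,-0.03,0],"spin":0},{"grip":1,"slide":[0,-0.035,0],"spin":0},{"grip":1,"slide":[0,-0.035,0],"spin":0},{"grip":1,"slide":[0.015,-0.02,0],"spin":-1},{"grip":1,"slide":[0.03,0,0],"spin":-1},{"grip":1,"slide":[0.03,0,0],"spin":0},{"grip":1,"slide":[0.03,0,0],"spin":0},{"grip":1,"slide":[0.03,0,0],"spin":0},{"grip":1,"slide":[0.03,0,0],"spin":0},{"grip":1,"slide":[0.03,0,0],"spin":0},{"grip":1,"slide":[0.03,0,0],"spin":0},{"grip":1,"slide":[0.03,0,0],"spin":0},{"grip":1,"slide":[0.03,0,0],"spin":0},{"grip":1,"slide":[0.03,0,0],"spin":0},{"grip":1,"slide":[0.03,0,0],"spin":0},{"grip":1,"slide":[0.03,0,0],"spin":0},{"grip":1,"slide":[0.03,0,0],"spin":0},{"grip":1,"slide":[0.03,0,0],"spin":0}]'

```text
time_s: 45.7
ee_pos: [0.4722, -0.2194, 0.1551]
eef_rot: [-1.571, 0.0, -1.507]
force: [1.6, 0.5, -2.2]
grip_width: 0.0311
```

Emit:
step_arm --plan '[{"grip":1,"slide":[0.03,0,0],"spin":0},{"grip":1,"slide":[0.02,0,0],"spin":0},{"grip":1,"slide":[0,0,0],"spin":0},{"grip":1,"slide":[0,0,0],"spin":0}]'

```text
time_s: 46.03
ee_pos: [0.4754, -0.2684, 0.1547]
eef_rot: [-1.571, 0.001, -1.508]
force: [0.7, -0.2, -1.9]
grip_width: 0.0315
```

```bash
python3 -c "
from wt import *
delta([.4692,-.2815,.06],-1.507)
"
```

```text
t 46.03 pos [ 0.4754 -0.2684  0.1547] rot [-1.5715  0.0005 -1.5083] F [ 0.74 -0.2  -1.89] M [-0.    0.17  0.  ] w 0.0315
slide [ 0.0127  0.0947 -0.0069]
spin deg -0.07
```

Emit:
step_arm --plan '[{"grip":1,"slide":[0.008,0.01,-0.004],"spin":0},{"grip":1,"slide":[0.0045,0.025,-0.003],"spin":0},{"grip":1,"slide":[0,0.025,0],"spin":0},{"grip":1,"slide":[0,0.02,0],"spin":0},{"grip":1,"slide":[0,0.012,0],"spin":0},{"grip":1,"slide":[0,0.003,0],"spin":0},{"grip":1,"slide":[0,0,0],"spin":0},{"grip":1,"slide":[0,0,0],"spin":0}]'

```text
time_s: 46.7
ee_pos: [0.4702, -0.2809, 0.0607]
eef_rot: [-1.57, -0.001, -1.506]
force: [-0.3, 0.0, -1.7]
grip_width: 0.0312
```

```bash
python3 -c "
from wt import *
delta([.4692,-.2815,.041],-1.507)
crop('scene',195,270,285,335,8.5,'s22.png')
"
```

```text
t 46.7 pos [ 0.4702 -0.2809  0.0607] rot [-1.5698 -0.0009 -1.5063] F [-0.31  0.02 -1.7 ] M [-0.    0.13  0.03] w 0.0312
slide [ 0.0005  0.0197 -0.001 ]
spin deg 0.04
```

View pics/s22.png

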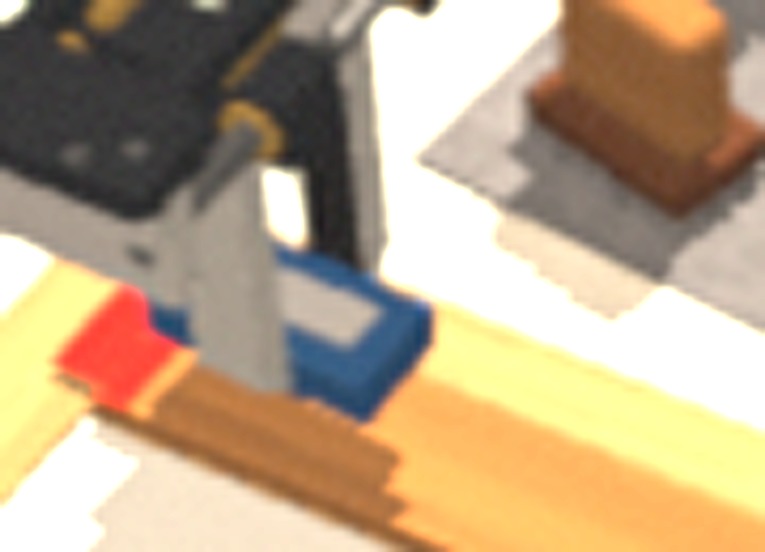

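Emit:
step_arm --plan '[{"grip":1,"slide":[0.0005,0.008,0],"spin":0},{"grip":1,"slide":[0,0.006,0],"spin":0},{"grip":1,"slide":[0,0.004,0],"spin":0},{"grip":1,"slide":[0,0.002,0],"spin":0},{"grip":1,"slide":[0,0,0],"spin":0},{"grip":1,"slide":[0,0,0],"spin":0}]'

```text
time_s: 47.25
ee_pos: [0.4698, -0.2813, 0.0397]
eef_rot: [-1.571, 0.0, -1.507]
force: [-0.1, -0.7, -2.0]
grip_width: 0.0315
```

```bash
python3 -c "
from wt import *
delta([.4692,-.2815,.039],-1.507)
"
```

```text
t 47.25 pos [ 0.4698 -0.2813  0.0397] rot [-1.5708  0.0001 -1.5068] F [-0.13 -0.72 -2.01] M [-0.05  0.13  0.02] w 0.0315
slide [ 0.0001  0.0007 -0.0006]
spin deg 0.01
```

Emit:
step_arm --plan '[{"grip":1,"slide":[0,0.001,0],"spin":0},{"grip":1,"slide":[0,0.0005,0],"spin":0},{"grip":1,"slide":[0,0,0],"spin":0},{"grip":1,"slide":[0,0,0],"spin":0}]'

```text
time_s: 47.58
ee_pos: [0.4699, -0.2815, 0.0384]
eef_rot: [-1.57, -0.0, -1.507]
force: [-0.0, 0.8, -0.8]
grip_width: 0.031
```

Emit:
step_arm --plan '[{"grip":0.1,"slide":[0,0,0],"spin":0},{"grip":0.1,"slide":[0,0,0],"spin":0},{"grip":-0.2,"slide":[0,0,0],"spin":0},{"grip":-0.2,"slide":[0,0,0],"spin":0},{"grip":-0.2,"slide":[0,0,0],"spin":0},{"grip":-0.2,"slide":[0,0,0],"spin":0},{"grip":-0.2,"slide":[0,-0.01,0],"spin":0},{"grip":-0.2,"slide":[0,-0.03,0],"spin":0},{"grip":-0.2,"slide":[0,-0.035,0],"spin":0},{"grip":-0.2,"slide":[0,-0.035,0],"spin":0},{"grip":-0.2,"slide":[-0.02,-0.01,0.01],"spin":0},{"grip":-0.2,"slide":[-0.03,0,0.01],"spin":0},{"grip":-0.2,"slide":[-0.03,0,0.01],"spin":0},{"grip":-0.2,"slide":[-0.03,0,0.01],"spin":0},{"grip":-0.2,"slide":[-0.03,0,0.01],"spin":0},{"grip":-0.2,"slide":[-0.03,0,0.01],"spin":0},{"grip":-0.2,"slide":[-0.03,0,0.01],"spin":0},{"grip":-0.2,"slide":[-0.03,0,0.01],"spin":0},{"grip":-0.2,"slide":[-0.03,0,0.01],"spin":0},{"grip":-0.2,"slide":[-0.03,0,0.01],"spin":0}]'

```text
time_s: 49.25
ee_pos: [0.5511, 0.0161, 0.1592]
eef_rot: [-1.57, -0.0, -1.507]
force: [0.9, -0.4, 0.6]
grip_width: 0.0564
```

```bash
python3 -c "
from wt import *
delta([.575,.1966,.1],-1.547)
im=cams.camera('top');cv2.imwrite('pics/t23.png',im); weights('top',im,.015,(220,150,300,320));weights('top',im,.048,(410,160,530,310))
s=cams.camera('scene');cv2.imwrite('pics/s23.png',s); weights('scene',s,.0085,(300,180,480,260));weights('scene',s,.042,(190,280,330,375))
crop('top',410,170,530,310,4.2,'t23c.png',im)
crop('scene',190,270,330,375,5.6,'s23c.png',s)
"
```

```text
t 49.25 pos [0.5511 0.0161 0.1592] rot [-1.57   -0.0001 -1.5067] F [ 0.91 -0.35  0.63] M [-0.02  0.17 -0.01] w 0.0564
slide [-0.1786  0.0592  0.0353]
spin deg 2.31
top [252.4 227.2] xy 0.5727 0.1966 size 61 28 yaw 1.2
scene [409.1 227.3] xy 0.6491 0.2165 size 65 42 yaw 1.3
scene [380.6 221.4] xy 0.5779 0.199 size 64 41 yaw 1.3
scene [230.3 315.7] xy 0.4706 -0.282 size 67 36 yaw 3.8
```

View pics/t23c.png

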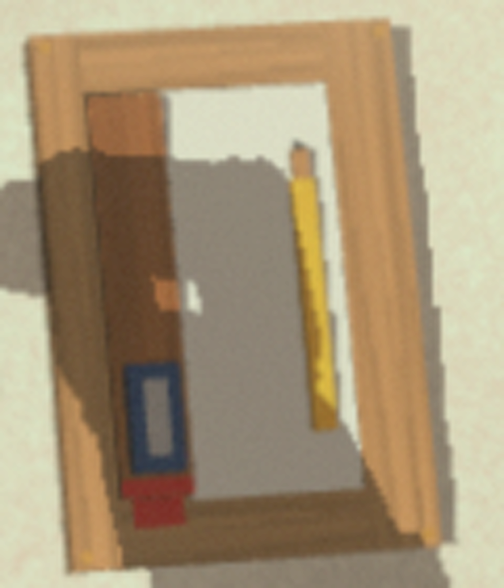

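View pics/s23c.png

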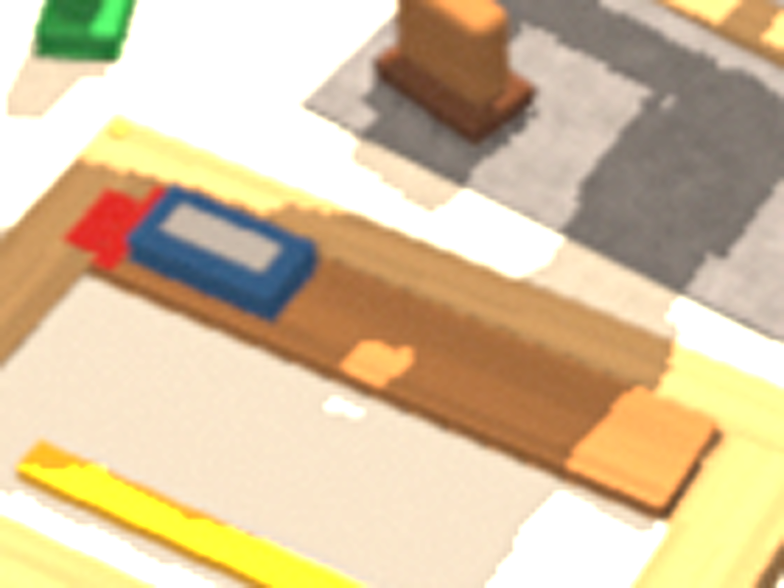

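Emit:
step_arm --plan '[{"grip":-0.2,"slide":[-0.025,0,0.005],"spin":2.3},{"grip":-0.2,"slide":[-0.025,0,0.005],"spin":0},{"grip":-0.2,"slide":[-0.025,0,0.004],"spin":0},{"grip":-0.2,"slide":[-0.025,0,0.004],"spin":0},{"grip":-0.2,"slide":[-0.025,0,0.004],"spin":0},{"grip":-0.2,"slide":[-0.025,0.01,0.003],"spin":0},{"grip":-0.2,"slide":[-0.025,0.02,0.003],"spin":0},{"grip":-0.2,"slide":[0,0.03,0],"spin":0},{"grip":-0.2,"slide":[0,0.03,0],"spin":0},{"grip":-0.2,"slide":[0,0.02,0],"spin":0},{"grip":-0.2,"slide":[0,0,0],"spin":0},{"grip":-0.2,"slide":[0,0,0],"spin":0}]'

```text
time_s: 50.35
ee_pos: [0.5738, 0.1898, 0.0486]
eef_rot: [-1.572, -0.0, -1.547]
force: [-0.8, 0.3, 0.4]
grip_width: 0.0564
```

```bash
python3 -c "
from wt import *
delta([.5755,.197,.005],-1.548)
crop('scene',280,140,430,240,5.3,'s24.png')
"
```

```text
t 50.35 pos [0.5738 0.1898 0.0486] rot [-1.5717 -0.0003 -1.5473] F [-0.76  0.29  0.4 ] M [-0.02  0.17  0.01] w 0.0564
slide [-0.0072  0.0436  0.002 ]
spin deg 0.04
```

View pics/s24.png

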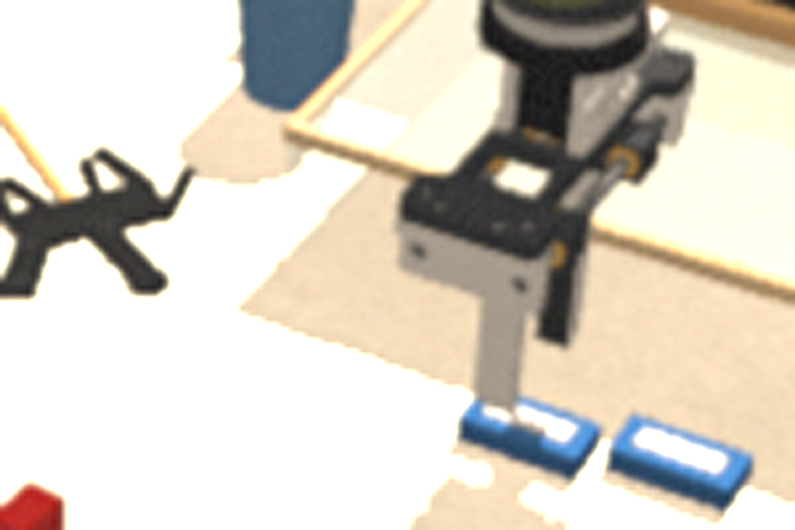

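Emit:
step_arm --plan '[{"grip":-0.2,"slide":[-0.0072,0,0.002],"spin":0},{"grip":-0.2,"slide":[0,0.01,0],"spin":0},{"grip":-0.2,"slide":[0,0.016,0],"spin":0},{"grip":-0.2,"slide":[0,0.01,0],"spin":0},{"grip":-0.2,"slide":[0,0.006,0],"spin":0},{"grip":-0.2,"slide":[0,0.0015,0],"spin":0},{"grip":-0.2,"slide":[0,0,0],"spin":0},{"grip":1,"slide":[0,0,0],"spin":0},{"grip":1,"slide":[0,0,0],"spin":0},{"grip":1,"slide":[0,0,0],"spin":0},{"grip":1,"slide":[0,0,0],"spin":0},{"grip":1,"slide":[0,0,0],"spin":0},{"grip":1,"slide":[0,0,0],"spin":0},{"grip":1,"slide":[0,0,0],"spin":0},{"grip":1,"slide":[0,0,0],"spin":0},{"grip":1,"slide":[0,0,0],"spin":0}]'

```text
time_s: 51.73
ee_pos: [0.5758, 0.1977, 0.0051]
eef_rot: [-1.57, 0.0, -1.547]
force: [-0.5, 0.8, 5.1]
grip_width: 0.0318
```

```bash
python3 -c "
from wt import *
delta([.545,-.2766,.155],-1.507)
"
```

```text
t 51.73 pos [0.5758 0.1977 0.0051] rot [-1.5702  0.0003 -1.5468] F [-0.55  0.76  5.12] M [0.15 0.38 0.02] w 0.0318
slide [ 0.4733 -0.15   -0.042 ]
spin deg -2.28
```

Emit:
step_arm --plan '[{"grip":1,"slide":[0,-0.01,0],"spin":0},{"grip":1,"slide":[0,-0.02,0],"spin":0},{"grip":1,"slide":[0,-0.03,0],"spin":0},{"grip":1,"slide":[0,-0.035,0],"spin":0},{"grip":1,"slide":[0,-0.035,0],"spin":0},{"grip":1,"slide":[0,-0.02,0],"spin":-2.3},{"grip":1,"slide":[0.02,0,0],"spin":0},{"grip":1,"slide":[0.03,0,-0.004],"spin":0},{"grip":1,"slide":[0.03,0,-0.004],"spin":0},{"grip":1,"slide":[0.03,0,-0.004],"spin":0},{"grip":1,"slide":[0.03,0,-0.004],"spin":0},{"grip":1,"slide":[0.03,0,-0.004],"spin":0},{"grip":1,"slide":[0.03,0,-0.004],"spin":0},{"grip":1,"slide":[0.03,0,-0.004],"spin":0},{"grip":1,"slide":[0.03,0,-0.004],"spin":0},{"grip":1,"slide":[0.03,0,-0.004],"spin":0},{"grip":1,"slide":[0.03,0,-0.004],"spin":0},{"grip":1,"slide":[0.03,0,-0.004],"spin":0},{"grip":1,"slide":[0.03,0,-0.004],"spin":0},{"grip":1,"slide":[0.03,0,-0.004],"spin":0}]'

```text
time_s: 53.4
ee_pos: [0.5492, -0.2164, 0.1549]
eef_rot: [-1.572, 0.0, -1.507]
force: [0.4, -0.2, -2.9]
grip_width: 0.0314
```

Emit:
step_arm --plan '[{"grip":1,"slide":[0.03,0,-0.004],"spin":0},{"grip":1,"slide":[0.02,0,-0.003],"spin":0},{"grip":1,"slide":[0.01,0,-0.001],"spin":0},{"grip":1,"slide":[0,0,0],"spin":0},{"grip":1,"slide":[0,0,0],"spin":0}]'

```text
time_s: 53.82
ee_pos: [0.5457, -0.2747, 0.1546]
eef_rot: [-1.571, 0.001, -1.507]
force: [0.0, -0.1, -2.9]
grip_width: 0.0319
```

```bash
python3 -c "
from wt import *
delta([.545,-.2766,.06],-1.507)
"
```

```text
t 53.82 pos [ 0.5457 -0.2747  0.1546] rot [-1.5713  0.0006 -1.507 ] F [ 0.03 -0.13 -2.86] M [-0.03  0.12 -0.  ] w 0.0319
slide [ 0.0019  0.0946 -0.0008]
spin deg 0.0
```

Emit:
step_arm --plan '[{"grip":1,"slide":[0.002,0.01,-0.001],"spin":0},{"grip":1,"slide":[0,0.025,0],"spin":0},{"grip":1,"slide":[0,0.025,0],"spin":0},{"grip":1,"slide":[0,0.025,0],"spin":0},{"grip":1,"slide":[0,0.015,0],"spin":0},{"grip":1,"slide":[0,0.008,0],"spin":0},{"grip":1,"slide":[0,0.004,0],"spin":0},{"grip":1,"slide":[0,0.002,0],"spin":0},{"grip":1,"slide":[0,0,0],"spin":0},{"grip":1,"slide":[0,0,0],"spin":0}]'

```text
time_s: 54.65
ee_pos: [0.5454, -0.2775, 0.0417]
eef_rot: [-1.57, -0.001, -1.507]
force: [0.2, -0.0, -3.2]
grip_width: 0.0314
```

```bash
python3 -c "
from wt import *
delta([.545,-.2766,.0376],-1.507)
"
```

```text
t 54.65 pos [ 0.5454 -0.2775  0.0417] rot [-1.5695 -0.0009 -1.5065] F [ 0.15 -0.04 -3.25] M [ 0.03  0.19 -0.02] w 0.0314
slide [-0.0009  0.0041 -0.0004]
spin deg 0.03
```

Emit:
step_arm --plan '[{"grip":1,"slide":[-0.0009,0.002,0],"spin":0},{"grip":1,"slide":[0,0.001,0],"spin":0},{"grip":1,"slide":[0,0.001,0],"spin":0},{"grip":1,"slide":[0,0,0],"spin":0},{"grip":1,"slide":[0,0,0],"spin":0}]'

```text
time_s: 55.07
ee_pos: [0.5451, -0.2765, 0.037]
eef_rot: [-1.57, -0.0, -1.507]
force: [0.6, 0.3, 0.9]
grip_width: 0.0315
```

```bash
python3 -c "
from wt import *
delta([.545,-.2766,.0376],-1.507)
"
```

```text
t 55.07 pos [ 0.5451 -0.2765  0.037 ] rot [-1.5703 -0.0002 -1.5067] F [0.62 0.31 0.86] M [0.18 0.13 0.02] w 0.0315
slide [ 0.0001 -0.0006 -0.0001]
spin deg 0.02
```

Emit:
step_arm --plan '[{"grip":0.1,"slide":[0,0,0],"spin":0},{"grip":0.1,"slide":[0,0,0],"spin":0},{"grip":-0.2,"slide":[0,0,0],"spin":0},{"grip":-0.2,"slide":[0,0,0],"spin":0},{"grip":-0.2,"slide":[0,0,0],"spin":0},{"grip":-0.2,"slide":[0,0,0],"spin":0},{"grip":-0.2,"slide":[0,-0.01,0],"spin":0},{"grip":-0.2,"slide":[0,-0.03,0],"spin":0},{"grip":-0.2,"slide":[0,-0.035,0],"spin":0},{"grip":-0.2,"slide":[0,-0.035,0],"spin":0},{"grip":-0.2,"slide":[-0.02,-0.01,0.01],"spin":0},{"grip":-0.2,"slide":[-0.03,0,0.007],"spin":0},{"grip":-0.2,"slide":[-0.03,0,0.007],"spin":0},{"grip":-0.2,"slide":[-0.03,0,0.007],"spin":0},{"grip":-0.2,"slide":[-0.03,0,0.007],"spin":0},{"grip":-0.2,"slide":[-0.03,0,0.007],"spin":0},{"grip":-0.2,"slide":[-0.03,0,0.007],"spin":0},{"grip":-0.2,"slide":[-0.03,0,0.007],"spin":0},{"grip":-0.2,"slide":[-0.03,0,0.007],"spin":0},{"grip":-0.2,"slide":[-0.03,0,0.007],"spin":0}]'

```text
time_s: 56.73
ee_pos: [0.5992, 0.0191, 0.1577]
eef_rot: [-1.57, -0.0, -1.507]
force: [0.8, -0.7, -0.2]
grip_width: 0.0565
```

```bash
python3 -c "
from wt import *
delta([.648,.213,.05],-1.548)
im=cams.camera('top');cv2.imwrite('pics/t25.png',im); weights('top',im,.015,(220,150,300,320));
print(w('top',[[245.2,198.8]],.015))
s=cams.camera('scene');cv2.imwrite('pics/s25.png',s); weights('scene',s,.0085,(300,180,480,260));weights('scene',s,.042,(190,280,330,375))
crop('top',410,170,530,310,4.2,'t25c.png',im)
crop('scene',190,270,330,375,5.6,'s25c.png',s)
crop('top',200,150,360,270,5,'t25d.png',im)
"
```

```text
t 56.73 pos [0.5992 0.0191 0.1577] rot [-1.57   -0.0001 -1.5067] F [ 0.82 -0.75 -0.21] M [-0.01  0.2   0.01] w 0.0565
slide [-0.1904  0.1077  0.061 ]
spin deg 2.36
[[0.6442 0.2166 0.015 ]]
scene [409.1 227.3] xy 0.6493 0.2163 size 64 42 yaw 1.1
scene [262.  329.5] xy 0.547 -0.2779 size 66 36 yaw 3.7
scene [230.5 316.1] xy 0.4712 -0.2828 size 67 36 yaw 3.2
```

View pics/t25d.png

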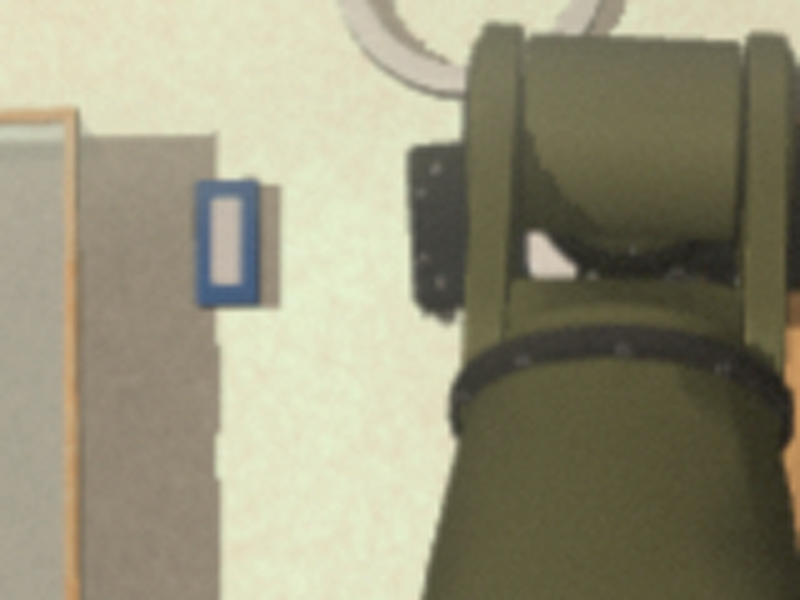

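View pics/s25c.png

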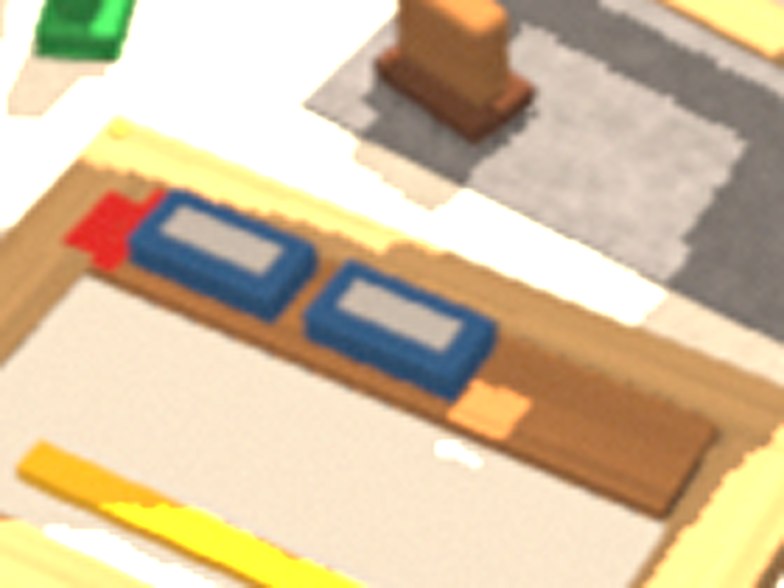

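Emit:
step_arm --plan '[{"grip":-0.2,"slide":[0,0,0],"spin":2.4},{"grip":-0.2,"slide":[-0.025,0,0.007],"spin":0},{"grip":-0.2,"slide":[-0.025,0,0.007],"spin":0},{"grip":-0.2,"slide":[-0.025,0,0.007],"spin":0},{"grip":-0.2,"slide":[-0.025,0,0.007],"spin":0},{"grip":-0.2,"slide":[-0.025,0,0.007],"spin":0},{"grip":-0.2,"slide":[-0.025,0,0.007],"spin":0},{"grip":-0.2,"slide":[-0.025,0.01,0.006],"spin":0},{"grip":-0.2,"slide":[-0.02,0.02,0.004],"spin":0},{"grip":-0.2,"slide":[0,0.03,0],"spin":0},{"grip":-0.2,"slide":[0,0.03,0],"spin":0},{"grip":-0.2,"slide":[0,0.018,0],"spin":0},{"grip":-0.2,"slide":[0,0,0],"spin":0},{"grip":-0.2,"slide":[0,0,0],"spin":0}]'

```text
time_s: 58.0
ee_pos: [0.6469, 0.213, 0.0491]
eef_rot: [-1.572, -0.0, -1.549]
force: [-0.4, -0.2, 0.8]
grip_width: 0.0564
```

```bash
python3 -c "
from wt import *
delta([.647,.215,.005],-1.548)
crop('scene',320,150,470,250,5.3,'s26.png')
"
```

```text
t 58.0 pos [0.6469 0.213  0.0491] rot [-1.5716 -0.0003 -1.5491] F [-0.44 -0.24  0.83] M [0.01 0.1  0.02] w 0.0564
slide [-0.002   0.0441  0.0002]
spin deg -0.06
```

View pics/s26.png

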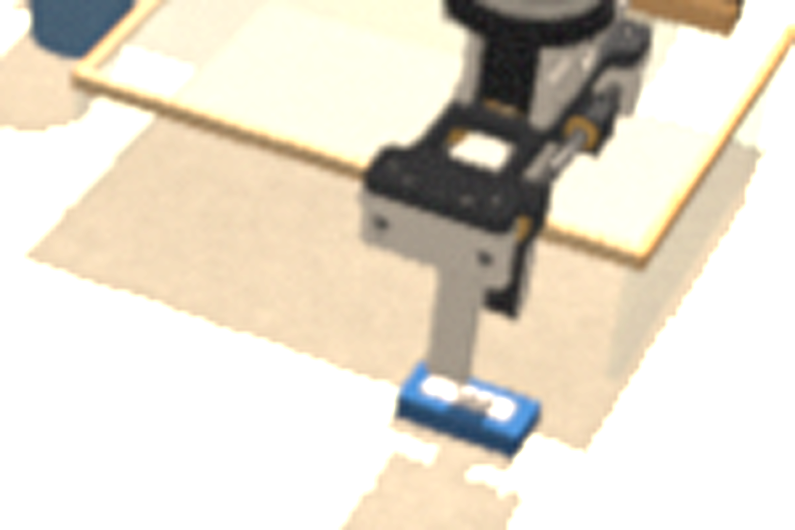

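Emit:
step_arm --plan '[{"grip":-0.2,"slide":[-0.002,0,0],"spin":0},{"grip":-0.2,"slide":[0,0.01,0],"spin":0},{"grip":-0.2,"slide":[0,0.016,0],"spin":0},{"grip":-0.2,"slide":[0,0.01,0],"spin":0},{"grip":-0.2,"slide":[0,0.006,0],"spin":0},{"grip":-0.2,"slide":[0,0.002,0],"spin":0},{"grip":-0.2,"slide":[0,0,0],"spin":0},{"grip":1,"slide":[0,0,0],"spin":0},{"grip":1,"slide":[0,0,0],"spin":0},{"grip":1,"slide":[0,0,0],"spin":0},{"grip":1,"slide":[0,0,0],"spin":0},{"grip":1,"slide":[0,0,0],"spin":0},{"grip":1,"slide":[0,0,0],"spin":0},{"grip":1,"slide":[0,0,0],"spin":0},{"grip":1,"slide":[0,0,0],"spin":0},{"grip":1,"slide":[0,0,0],"spin":0}]'

```text
time_s: 59.38
ee_pos: [0.647, 0.2158, 0.0052]
eef_rot: [-1.57, 0.0, -1.549]
force: [-0.7, 0.7, 5.7]
grip_width: 0.0312
```

```bash
python3 -c "
from wt import *
delta([.6208,-.2717,.155],-1.507)
o=get_obs()['ee_pos']; d=np.array([.6208,-.2717])-o[:2]; c,s=np.cos(-1.507),np.sin(-1.507); print(d@[c,s], d@[-s,c])
"
```

```text
t 59.38 pos [0.647  0.2158 0.0052] rot [-1.5702  0.0002 -1.5486] F [-0.71  0.65  5.71] M [ 0.1   0.38 -0.08] w 0.0312
slide [ 0.4867 -0.15   -0.0369]
spin deg -2.38
0.48481510365541575 -0.057198028025113354
```

Emit:
step_arm --plan '[{"grip":1,"slide":[0,-0.01,0],"spin":0},{"grip":1,"slide":[0,-0.02,0],"spin":0},{"grip":1,"slide":[0,-0.03,0],"spin":0},{"grip":1,"slide":[0,-0.035,0],"spin":0},{"grip":1,"slide":[0,-0.035,0],"spin":0},{"grip":1,"slide":[0,-0.02,0],"spin":-2.4},{"grip":1,"slide":[0.02,0,0],"spin":0},{"grip":1,"slide":[0.03,0,-0.004],"spin":0},{"grip":1,"slide":[0.03,0,-0.004],"spin":0},{"grip":1,"slide":[0.03,0,-0.004],"spin":0},{"grip":1,"slide":[0.03,0,-0.004],"spin":0},{"grip":1,"slide":[0.03,0,-0.004],"spin":0},{"grip":1,"slide":[0.03,0,-0.004],"spin":0},{"grip":1,"slide":[0.03,0,-0.004],"spin":0},{"grip":1,"slide":[0.03,0,-0.004],"spin":0},{"grip":1,"slide":[0.03,0,-0.004],"spin":0},{"grip":1,"slide":[0.03,0,-0.004],"spin":0},{"grip":1,"slide":[0.03,0,-0.004],"spin":0},{"grip":1,"slide":[0.03,0,-0.004],"spin":0},{"grip":1,"slide":[0.03,0,-0.004],"spin":0}]'

```text
time_s: 61.05
ee_pos: [0.6205, -0.1983, 0.1548]
eef_rot: [-1.571, 0.0, -1.507]
force: [-0.1, 0.1, -2.4]
grip_width: 0.0316
```

Emit:
step_arm --plan '[{"grip":1,"slide":[0.03,0,-0.004],"spin":0},{"grip":1,"slide":[0.025,0,-0.001],"spin":0},{"grip":1,"slide":[0.019,0,0],"spin":0},{"grip":1,"slide":[0,0,0],"spin":0},{"grip":1,"slide":[0,0,0],"spin":0}]'

```text
time_s: 61.47
ee_pos: [0.6204, -0.2715, 0.1544]
eef_rot: [-1.572, 0.001, -1.508]
force: [-0.1, 1.0, -1.9]
grip_width: 0.0318
```

```bash
python3 -c "
from wt import *
delta([.6208,-.2717,.06],-1.507)
"
```

```text
t 61.47 pos [ 0.6204 -0.2715  0.1544] rot [-1.5716  0.0005 -1.5082] F [-0.15  1.   -1.86] M [0.   0.16 0.04] w 0.0318
slide [0.0002 0.0944 0.0005]
spin deg -0.07
```

Emit:
step_arm --plan '[{"grip":1,"slide":[0,0.01,0],"spin":0},{"grip":1,"slide":[0,0.025,0],"spin":0},{"grip":1,"slide":[0,0.025,0],"spin":0},{"grip":1,"slide":[0,0.025,0],"spin":0},{"grip":1,"slide":[0,0.015,0],"spin":0},{"grip":1,"slide":[0,0.008,0],"spin":0},{"grip":1,"slide":[0,0.004,0],"spin":0},{"grip":1,"slide":[0,0.002,0],"spin":0},{"grip":1,"slide":[0,0,0],"spin":0},{"grip":1,"slide":[0,0,0],"spin":0}]'

```text
time_s: 62.3
ee_pos: [0.6214, -0.271, 0.0418]
eef_rot: [-1.569, -0.001, -1.507]
force: [-0.2, 0.1, -1.7]
grip_width: 0.0316
```

```bash
python3 -c "
from wt import *
delta([.6208,-.2717,.0368],-1.507)
"
```

```text
t 62.3 pos [ 0.6214 -0.271   0.0418] rot [-1.5694 -0.0008 -1.5065] F [-0.16  0.11 -1.73] M [-0.05  0.16 -0.05] w 0.0316
slide [ 0.0006  0.005  -0.0006]
spin deg 0.03
```

Emit:
step_arm --plan '[{"grip":1,"slide":[0.0005,0.002,0],"spin":0},{"grip":1,"slide":[0,0.001,0],"spin":0},{"grip":1,"slide":[0,0.0012,0],"spin":0},{"grip":1,"slide":[0,0,0],"spin":0},{"grip":1,"slide":[0,0,0],"spin":0}]'

```text
time_s: 62.72
ee_pos: [0.621, -0.2716, 0.0367]
eef_rot: [-1.571, -0.0, -1.507]
force: [0.6, -0.9, -1.5]
grip_width: 0.0313
```

```bash
python3 -c "
from wt import *
delta([.6208,-.2717,.0368],-1.507)
"
```

```text
t 62.72 pos [ 0.621  -0.2716  0.0367] rot [-1.5706 -0.0002 -1.5068] F [ 0.57 -0.86 -1.54] M [-0.02  0.15  0.02] w 0.0313
slide [ 0.0001 -0.0001 -0.0002]
spin deg 0.01
```

Emit:
step_arm --plan '[{"grip":1,"slide":[0,0.0007,0],"spin":0},{"grip":1,"slide":[0,0,0],"spin":0},{"grip":0.1,"slide":[0,0,0],"spin":0},{"grip":0.1,"slide":[0,0,0],"spin":0},{"grip":-0.2,"slide":[0,0,0],"spin":0},{"grip":-0.2,"slide":[0,0,0],"spin":0},{"grip":-0.2,"slide":[0,0,0],"spin":0},{"grip":-0.2,"slide":[0,0,0],"spin":0},{"grip":-0.2,"slide":[0,-0.01,0],"spin":0},{"grip":-0.2,"slide":[0,-0.03,0],"spin":0},{"grip":-0.2,"slide":[0,-0.035,0],"spin":0},{"grip":-0.2,"slide":[0,-0.035,0],"spin":0},{"grip":-0.2,"slide":[-0.02,-0.02,0],"spin":0},{"grip":-0.2,"slide":[-0.03,0,0],"spin":0},{"grip":-0.2,"slide":[-0.03,0,0],"spin":0},{"grip":-0.2,"slide":[-0.03,0,0],"spin":0},{"grip":-0.2,"slide":[-0.03,0,0],"spin":0},{"grip":-0.2,"slide":[-0.03,0,0],"spin":0},{"grip":-0.2,"slide":[-0.03,0,0],"spin":0},{"grip":-0.2,"slide":[-0.03,0,0],"spin":0}]'

```text
time_s: 64.38
ee_pos: [0.6059, -0.0406, 0.1668]
eef_rot: [-1.57, -0.0, -1.507]
force: [0.4, 0.3, 0.4]
grip_width: 0.0563
```

Emit:
step_arm --plan '[{"grip":-0.2,"slide":[-0.03,0,0],"spin":0},{"grip":-0.2,"slide":[-0.03,0,0],"spin":0},{"grip":-0.2,"slide":[-0.03,0,0],"spin":0},{"grip":-0.2,"slide":[-0.03,0,0],"spin":0},{"grip":-0.2,"slide":[0,0,0],"spin":0},{"grip":-0.2,"slide":[0,0,0],"spin":0}]'

```text
time_s: 64.88
ee_pos: [0.5984, 0.0789, 0.1666]
eef_rot: [-1.57, -0.0, -1.504]
force: [0.8, 0.0, 0.3]
grip_width: 0.0562
```

```bash
python3 -c "
from wt import *
delta(None)
im=cams.camera('top');cv2.imwrite('pics/t27.png',im); 
s=cams.camera('scene');cv2.imwrite('pics/s27.png',s); weights('scene',s,.042,(190,280,330,375)); weights('top',im,.047,(410,160,530,310))
crop('top',320,140,530,320,3.8,'t27c.png',im)
crop('scene',190,270,330,375,5.6,'s27c.png',s)
"
```

```text
t 64.88 pos [0.5984 0.0789 0.1666] rot [-1.57   -0.0001 -1.5044] F [0.78 0.02 0.3 ] M [-0.02  0.15  0.04] w 0.0562
scene [295.4 344.1] xy 0.6235 -0.2741 size 65 37 yaw 3.7
scene [262.2 329.8] xy 0.5473 -0.2788 size 66 37 yaw 3.2
scene [230.6 316.4] xy 0.4718 -0.2833 size 67 37 yaw 3.2
```

View pics/t27c.png

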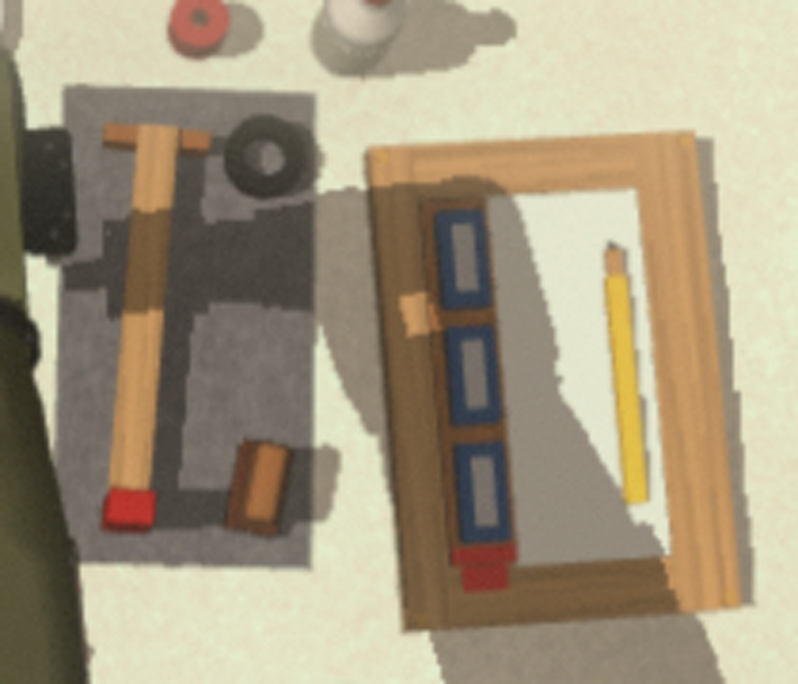

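View pics/s27c.png

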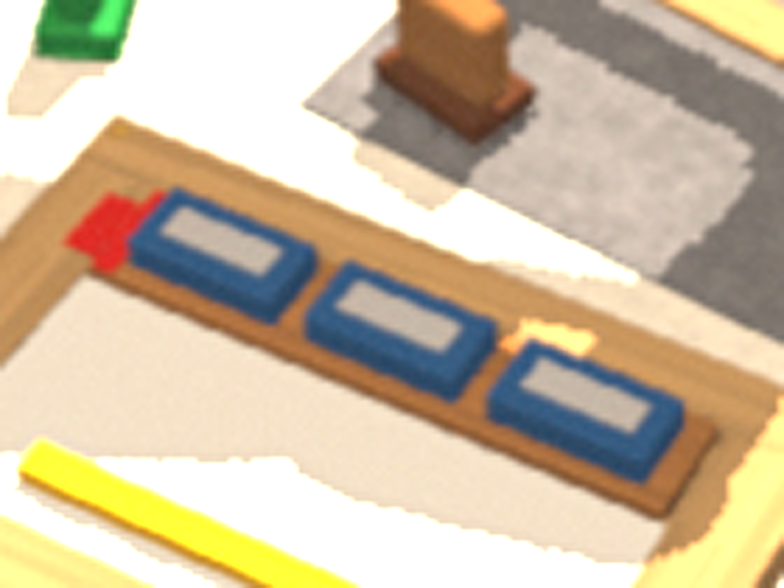

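View pics/s27.png

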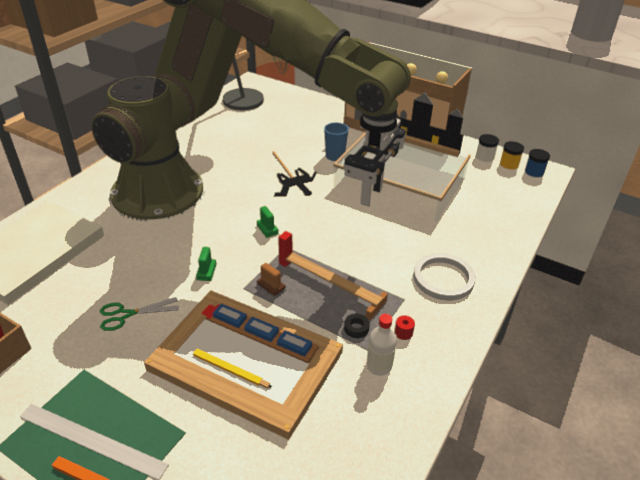

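All three weights lie in line on the strip, at scene ≈ (230,316), (262,330) and (295,344). The slide and block are on the mat, and the other things look unmoved, so I'm handing in.

```bash
python3 -c "
from station import hand_in
print(hand_in())"
```

```text
the job is handed in; nothing more can be done
None
```

I did the whole job in the order asked and handed it in at about 65 s of the 210 s allowed; the hand-in gives no verdict.

- **Raking:** I fished all three weights out from under the stage with the figure slide, then laid the slide back on the mat. Afterwards one weight had been knocked a few centimetres aside, so I measured its position again before picking it up.
- **Pressing:** I ran the block in one pass from the red tab end to the other end at about 24 mm/s. The wrist force stayed steady at about 8–10 N, and the tool height put the strip about 3.7 mm down. The block then went back onto the mat.
- **Weights:** I laid them lengthwise on the strip, about 76 mm apart.

**Last checks:**
- The top picture shows the weights centred across the strip to about 1 mm, with none hanging over.
- The scene camera puts them 75–80 mm and 0 mm from the strip's middle, with a yaw of 3–4° against the strip's 3.6°.
- The slide and block are on the mat, the other things look unmoved, and the gripper is clear of everything.

**What failed or disagreed:**
- The two cameras put the strip's middle up to 4 mm apart along its length, so I left margins at the ends. I did not measure the end gaps precisely, but they look like roughly 8–13 mm.
- My colour search failed to find the placed weights in the shaded top view, so I judged that picture by eye.
- Before pressing, the block touched the strip lightly, about 1.3 mm deep. At the start its sole stuck out past the tab end by 3–5 mm.

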